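# File the strip's fin and lay the cut coupons round the drain in the test tray

### The arm

A 7-joint arm with a two-finger parallel gripper is mounted at the origin on the work surface. World frame = base frame: x ahead of the robot, y to its left, z up, the work surface at z = 0. Lengths are in m, angles in rad, forces in N, time in s.
With the tool pointing down it reaches from about 0.4 to 0.85 m from the base axis. Payload 10.4 kg.
Tool frame: the origin (TCP) lies midway between the tips of the shut fingers; the grasp point (between the pads) lies 19 mm behind it; z points along the fingers, x is the direction in which the jaws open and shut, and the axes are right-handed (so a half turn about z gives the same grasp; the last joint's range is limited). The gripper opens to 85 mm and grips with 20 to 120 N. Pads are 22 mm wide; open, the fingers measure 114 mm over their backs; the gripper's body (76 mm by 85 mm) begins 54 mm behind the grasp point. The pads swing forward as they close: fully open they stand 13 mm farther back than shut.
Start: joints at [1.248, 0.332, -0.065, 1.46, 0.022, 1.35, -0.088], TCP at [0.185, -0.597, 0.231] pointing down, gripper open.
Joint ranges: [-2.6, 2.6], [-0.5, 2.12], [-1.47, 1.34], [0.16, 2.42], [-1.27, 4.41], [0.06, 2.06], [-2.6, 2.6]. Speed limits (rad/s): [2.22, 2.22, 2.79, 2.79, 3.14, 3.14, 3.14].

### API

Orientations are given as a unit quaternion [x, y, z, w].
In Python, from workcell import telemetry, eyes, order gives the robot as it stands.
- The arm moves only by the tool servo_tool, never from a script. Its argument "deltas" is a list of rows, each a list of 3 entries, a list of its own where there are three numbers: the shift along the tool's x, y, z in cm, then the turn about the tool's z in rad, then the finger opening in cm, from 0 to 8.54. A call has 1 to 12 rows; each row shifts and turns the pose as measured when the row begins, along the tool's axes as they then stand; what a row does not reach is not made up. A row lasts 1/12 s, in which the tool goes at most 41.7 mm and 7.16 degrees, less where a joint would pass 70% of its speed; a pose out of reach is approached as far as the arm can. A call is refused whole if a number of a shift passes 4.17 or a number of a turn 0.125, either way. A call with a gripper value outside its range is refused whole. The fingers move at their own pace and stop on an object; "force" is the grip in N (left out, the last holds). Time passes only in rows, so rows that do not move let the fingers close. It gives the time, the measured TCP pose, the force and the opening at its end, in the units of the state.
- telemetry.get_obs(): the state, without advancing time (a new reading comes with each control period).
- eyes.camera(name): name is "scene" or "top" or "wrist"; returns (picture, depth): 400x640x3 uint8, blue, green, red; 400x640 float32, m along the optical axis (not along the pixel's ray), 0 where there is no reading.
- eyes.calibration(name): a dict with "fx", "fy", "cx", "cy" (pixels), "rvec" (rotation vector, rad) and "tvec" (3), from world to camera coordinates, as OpenCV has them. Camera axes: x right, y down, z forward; pixel columns grow to the right and rows downward; lengths in m; the calibration is good to about 2 mm. A picture is of the moment at which its call begins: read the wrist's pose just before it. calibration takes no time and is no camera call; for the wrist camera it gives the pose at the moment of the call.
- order.hand_in(): hands the job in, once; it reports no verdict.
The state is a dict: "clock": time; "joint_pos": joint angles; "joint_velocities": joint speeds; "tau": joint torques, N m; "position": TCP position; "ee_rot": TCP orientation; "ft_force": force on the tool from outside, world axes, zero at the start; "torque": the same for the moment, N m; "grip_width": opening from 0.0 (shut) to 1.0 (fully open).
Only numpy, scipy, OpenCV 4.12 (cv2) and the standard library are available. Lean on these libraries where they do the work, as an engineer would, in place of code of your own. Each camera call takes 0.05 s, during which the arm holds its last target. There are 200 camera calls.

### The job

Move the adhesive pot off the filing board onto the white tile, then lay the long strip coupon on the board against the middle of its stop, dolly up and fin on the side away from the stop, and let go. File the fin with three strokes, square to the stop and only pushing toward it, each from the front third of the file to its rear third, lifting the file well clear on every return so that the strip is never dragged back. Put the file back flat along its rubber mat and lay the strip and every other cut coupon on the bench flat in the grey tray, dollies up, in the one arrangement that fits round the drain block, leaving the flask, the tub and the bottle where they stand.

Things in the scene. Friction and masses are not known exactly. Their poses are not given: they have to be found in the camera images.
- strip: long straight terracotta tile coupon, 38 (x) x 148 (y) x 12 mm thick, 190 g. On it is bonded a square aluminium dolly, 26 x 26 mm, from 12 to 36 mm above the underside: the grip, from above, across either pair of sides (parallel to x and y). Origin: on the underside below the dolly's middle; z up. It slides easily on the board; a file pulled back under pressure drags it off the stop
- strip_fin (a point): middle of the top of the raised ragged fin that the snapped cut left on the strip's upper face along part of its -x long edge (strip frame: x -17, y +44, z +15 mm): 4 mm wide, 48 mm long (y +20 to +68), 3 mm above the face. A file laid level on it beside the dolly touches nothing else. It does not wear away here: only the strokes count
- big_angle: large L-shaped terracotta coupon, 12 mm thick, 220 g (may be absent). On it is bonded a square aluminium dolly, 26 x 26 mm, from 12 to 36 mm above the underside: the grip, from above, across either pair of sides (parallel to x and y). Origin: on the underside below the dolly's middle; z up. Long leg x -15.5 to +15.5, y -106 to +42 mm; short leg y +8 to +42, out to x = +85.5
- small_angle: small L-shaped terracotta coupon, 12 mm thick, 140 g (may be absent). On it is bonded a square aluminium dolly, 26 x 26 mm, from 12 to 36 mm above the underside: the grip, from above, across either pair of sides (parallel to x and y). Origin: on the underside below the dolly's middle; z up. One leg x -44.5 to +21.5, y -17 to +17 mm; the other x -9.5 to +21.5, out to y = +55
- bar: short straight terracotta coupon, 66 mm (x) x 34 mm (y) x 12 mm thick, about 110 g (may be absent). On it is bonded a square aluminium dolly, 26 x 26 mm, from 12 to 36 mm above the underside: the grip, from above, across either pair of sides (parallel to x and y). Origin: on the underside below the dolly's middle; z up. 
- tray: grey test tray, fixed, inside 147 (x) x 152 mm (y), floor 4 mm above the bench, walls 6 mm thick, their tops 12 mm above the bench. A fixed steel drain block (x 5.5 to 36.5, y -36 to -2 mm, 12 mm high) stands on the floor. The coupons fit flat round it in one arrangement, with 4 mm joints and 2 mm to the walls; the tray_ points give it. Origin: centre of the underside
- tray_strip (a point): on the tray floor: where the strip's origin belongs; axes parallel to the tray's. The strip lies along the -x wall, its x along this x, either way round
- tray_big_angle (a point): on the tray floor: where the big angle's origin belongs, its axes pointing the same way as these (long leg next to the strip, short leg along the +y wall)
- tray_small_angle (a point): on the tray floor: where the small angle's origin belongs, its axes pointing the same way as these (in the +x -y corner, round the block)
- tray_bar (a point): on the tray floor: where the bar's origin belongs, its x along this x, either way round (between the block and the big angle's short leg)
- board: wooden filing board fixed to the bench, 125 mm (x -65 to +60) x 190 mm (y), its top 12 mm above the bench; a wooden stop strip, 190 mm long, 15 mm wide and 8 mm high, runs across it, its working face at x = +35 mm looking to -x. Origin: on the bench, x forward toward the stop, which is the filing direction
- board_seat (a point): on the board's top: where the strip's origin lies when the strip is against the stop and centred on it; axes parallel to the board's, and the strip's axes point the same way (fin at -x)
- tile_file: hand file, 300 g, on its mat at the start: flat toothed steel plate 160 (x) x 30 (y) x 6 mm, on its middle a wooden grip block 56 (x) x 24 (y) mm, 6 to 36 mm above the cutting underside; grip it from above across its length (stiffest against rocking) or its width. Origin: centre of the underside; x along the file, either end may lead; z up. 2 to 10 N of pressure is plenty
- mat: grey rubber mat, the file's place, 70 mm (x) x 200 mm (y) x 4 mm thick, fixed on the bench; origin at the centre of its underside; the file lies along its y, give or take
- pot: white adhesive pot with a closed lid, 58 mm across, 50 mm high, about 220 g, standing on the filing board in the way of the strip at the start; origin at the centre of its underside, z up
- white_tile: white square glazed tile, 100 x 100 x 8 mm, fixed on the bench: the place for the pot; origin at the centre of its underside
- flask: small glass flask, 86 mm across, 130 mm high, a bystander; origin at the centre of its underside
- tub: white plastic tub, 84 mm across, 120 mm high, a bystander; origin at the centre of its underside
- corrector: white plastic bottle with a red label, 72 mm across, 130 mm high, a bystander; origin at the centre of its underside
Things that resemble listed ones, but are neither listed nor needed, are in the scene too. There is more than one size of the tile_file; the one meant has the size given above.

How it is judged:
By the outcome, as a careful person would: the job done as asked, in the order asked, and still so for the second after the job is handed in, with the robot touching nothing.
Of big_angle, small_angle, bar only 1 to 3 are there at a start; the rules pass over those that are not, and their reading is None.
At some moment in a run one of big_angle, small_angle, bar, tile_file may be knocked a few centimetres aside while the robot is not near it.
Once in a run the grip may slacken for a moment while it holds something.
It also fails if it takes over 210 s, if anything falls off the work surface, if the arm or the gripper's body presses on something with over 40 N, if the wrist force passes 120 N, or if a joint passes its speed limit or range.

## Working session

There is one attempt and no reset: what is moved stays moved. The work goes in short steps, Python scripts to look and compute and a tool call to move; the robot and the scene stay as the last step left them, time stands still between calls to the robot, and variables do not carry over. Pictures are saved under pics/ and viewed, about 12 in all and at most 16, crops included, and the job is handed in when it is done.

Besides the shell and the picture viewer there is one more tool, called after "Emit:" as name(argument=value, ...) on one line, values as JSON. servo_tool: Moves the arm, as the interface text tells. Its arguments: {"type":"object","properties":{"deltas":{"type":"array"},"force":{"type":"number"}},"required":["deltas"]}

```bash
ls; mkdir -p pics
cat > h.py <<'E'
import numpy as np,cv2
from scipy.spatial.transform import Rotation as R
from workcell import telemetry,eyes,order
def cal(n):
    c=eyes.calibration(n);K=np.array([[c['fx'],0,c['cx']],[0,c['fy'],c['cy']],[0,0,1]])
    return K,cv2.Rodrigues(np.array(c['rvec'],float))[0],np.array(c['tvec'],float).ravel()
def shot(n,f=None):
    C=cal(n);p,d=eyes.camera(n)
    if f: cv2.imwrite('pics/'+f,p)
    return p,d,C
def ray(uv,z,C):
    K,Rm,t=C;uv=np.atleast_2d(np.array(uv,float));o=-Rm.T@t
    v=(Rm.T@np.linalg.inv(K)@np.c_[uv,np.ones(len(uv))].T).T
    return o+v*((z-o[2])/v[:,2])[:,None]
def cloud(d,C):
    K,Rm,t=C;v,u=np.mgrid[:d.shape[0],:d.shape[1]]
    P=np.stack([(u-K[0,2])/K[0,0]*d,(v-K[1,2])/K[1,1]*d,d],-1)
    W=(P-t)@Rm;W[d<=0]=np.nan
    return W
def obs():
    o=telemetry.get_obs();M=R.from_quat(o['ee_rot']).as_matrix()
    print('t',round(o['clock'],2),'p',np.round(o['position'],4),'x',np.round(M[:,0],3),'z',np.round(M[:,2],3),'F',np.round(o['ft_force'],1),'g',round(o['grip_width'],3))
    return o,M
def go(x,y,z,yaw=None):
    """tool deltas in cm to reach world point; yaw = angle of tool x in world (mod pi)"""
    o,M=obs();d=M.T@(np.array([x,y,z])-o['position'])*100
    s='delta cm %s'%np.round(d,2)
    if yaw is not None:
        a=np.arctan2(M[1,0],M[0,0]);e=(yaw-a+np.pi/2)%np.pi-np.pi/2
        s+=' turn about tool z %.3f (a=%.3f) j7 %.2f'%(-e,a,o['joint_pos'][6])
    print(s)
E
python3 - <<'E'
from h import *
obs()
for n in('scene','top'):
    p,d,C=shot(n,n+'0.png');print(n,C[0][0],-C[1].T@C[2],np.round(C[1],2).tolist(),(d>0).mean())
    np.savez('/tmp/%s0'%n,p=p,d=d,K=C[0],R=C[1],t=C[2])
E
```

```text
pics
t 0.0 p [ 0.1845 -0.5968  0.2305] x [ 0.295 -0.955 -0.001] z [-0.     0.001 -1.   ] F [ 0.3 -0.3 -0.2] g 1.0
scene [485.47268903   0.         330.41612989] [1.08912981 0.32518109 1.06339752] [[-0.53, 0.85, -0.0], [0.72, 0.45, -0.52], [-0.44, -0.28, -0.85]] 0.9958359375
top [376.30129772   0.         313.48072764] [ 0.40749524 -0.0367052   0.98405898] [[-0.02, -1.0, -0.02], [-0.99, 0.03, -0.12], [0.12, 0.02, -0.99]] 0.996125
```

View pics/top0.png

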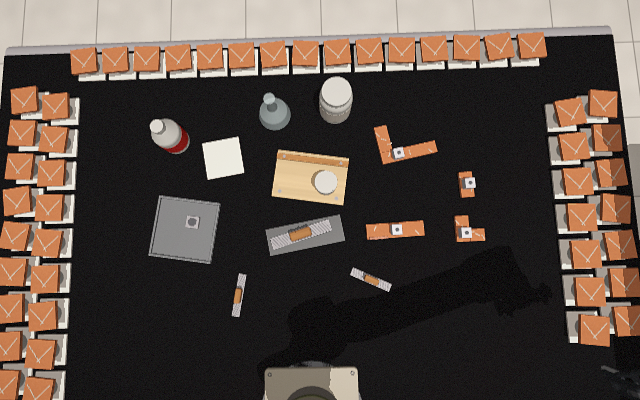

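View pics/scene0.png

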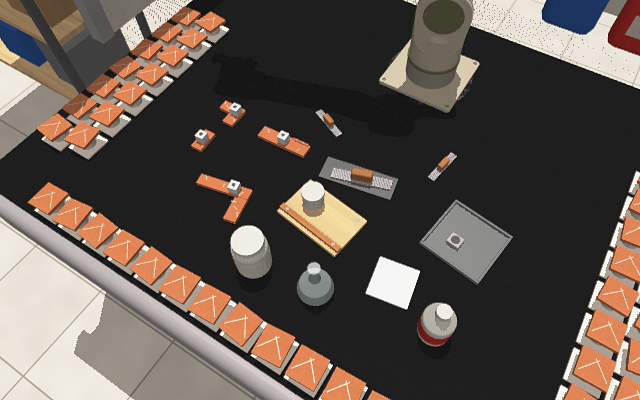

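Top view: strip (395,230), big angle (398,150), bar (467,184), small angle (467,232), all with dollies; the tile piles around the edge are decoys. File candidates: on the mat (303,234), and two small ones at (239,295) and (371,279); the big one on the mat is meant. Pot (325,182), board (310,177) with the stop on its far side, tile (223,158), tray (184,229).

Run:
```python
from h import *
a=np.load('/tmp/top0.npz');p,d,C=a['p'],a['d'],(a['K'],a['R'],a['t'])
W=cloud(d,C);h=cv2.cvtColor(p,cv2.COLOR_BGR2HSV)
def rect(m,z,roi,name,mn=20):
    u0,v0,u1,v1=roi;mm=np.zeros_like(m);mm[v0:v1,u0:u1]=m[v0:v1,u0:u1]
    cs,_=cv2.findContours(mm,0,2)
    for c in cs:
        if cv2.contourArea(c)<mn: continue
        w=ray(c[:,0],z,C)[:,:2].astype(np.float32)
        r=cv2.minAreaRect(w*1000);print(name,np.round(r[0],0),np.round(r[1],0),round(r[2],1),'u',c[:,0].mean(0).round())
terra=((h[...,0]<16)&(h[...,1]>110)&(h[...,2]>90)).astype(np.uint8)*255
gray=((h[...,1]<60)&(h[...,2]>60)).astype(np.uint8)*255
white=((h[...,1]<40)&(h[...,2]>200)).astype(np.uint8)*255
wood=((h[...,0]>=10)&(h[...,0]<30)&(h[...,1]>40)&(h[...,2]>120)).astype(np.uint8)*255
rect(terra,.012,(350,110,500,260),'terra')
rect(white,.036,(350,110,500,260),'dolly',8)
rect(gray,.012,(140,185,235,275),'tray')
rect(white,.008,(195,130,250,185),'tile')
rect(wood,.012,(260,140,360,210),'board')
rect(white,.05,(300,160,345,205),'pot')
rect(gray,.004,(255,205,350,262),'mat')
rect(terra,.036,(280,220,325,250),'filegrip',8)
for n,(u,v) in dict(pot=(325,182),strip=(397,229),flask=(269,100),tub=(336,90),file=(300,233),board=(295,185),cor=(157,126)).items(): print(n,W[v,u].round(3))
```

```text
terra [ 451. -224.] [ 41. 148.] 2.9 u [396. 230.]
terra [ 451. -414.] [67. 74.] 0.1 u [466. 230.]
terra [ 565. -413.] [68. 36.] 3.0 u [464. 185.]
terra [ 688. -263.] [103. 148.] 11.1 u [401. 148.]
dolly [ 438. -397.] [23. 22.] 88.5 u [468. 232.]
dolly [ 451. -224.] [25. 24.] 4.1 u [398. 230.]
dolly [ 564. -414.] [23. 23.] 88.4 u [468. 181.]
dolly [ 648. -239.] [24. 24.] 10.9 u [399. 153.]
tray [467. 321.] [166. 160.] 81.1 u [184. 228.]
tile [654. 222.] [98. 98.] 9.2 u [223. 158.]
board [596.  -9.] [190. 127.] 81.2 u [309. 176.]
pot [575. -49.] [53. 54.] 88.3 u [325. 182.]
mat [445.   8.] [ 71. 199.] 10.1 u [305. 234.]
filegrip [446.  18.] [22. 54.] 17.1 u [300. 233.]
pot [ 0.572 -0.048  0.059]
strip [ 0.452 -0.226  0.031]
flask [0.76 0.08 0.13]
tub [ 0.785 -0.08   0.118]
file [0.447 0.018 0.04 ]
board [0.575 0.03  0.011]
cor [0.705 0.347 0.128]
```

```bash
cat >> h.py <<'E'
def go2(x,y,z,yaw=None,half=0):
    """turn first, then shift in the axes after the turn"""
    o,M=obs();e=0;a=np.arctan2(M[1,0],M[0,0])
    if yaw is not None: e=(yaw-a+np.pi/2)%np.pi-np.pi/2+half*np.pi
    M2=R.from_rotvec([0,0,e]).as_matrix()@M
    d=M2.T@(np.array([x,y,z])-o['position'])*100
    n=max(1,int(np.ceil(np.abs(d).max()/3.3)))
    print('turn %.3f (j7 %.2f)  then shift cm %s = %d x %s'%(-e,o['joint_pos'][6],np.round(d,2),n,np.round(d/n,2)))
E
python3 -c "
from h import *
go2(.575,-.049,.12,-1.724)"
```

```text
t 0.1 p [ 0.1845 -0.5968  0.2306] x [ 0.295 -0.955 -0.001] z [-0.     0.001 -1.   ] F [-0.7 -0.4 -0.5] g 0.997
turn 0.453 (j7 -0.09)  then shift cm [-60.08 -30.24  11.13] = 19 x [-3.16 -1.59  0.59]
```

Emit:
servo_tool(deltas=[[[0,0,0],0.113,8.5],[[0,0,0],0.113,8.5],[[0,0,0],0.113,8.5],[[0,0,0],0.113,8.5],[[-3.16,-1.59,0],0,8.5],[[-3.16,-1.59,0],0,8.5],[[-3.16,-1.59,0],0,8.5],[[-3.16,-1.59,0],0,8.5],[[-3.16,-1.59,0],0,8.5],[[-3.16,-1.59,0],0,8.5],[[-3.16,-1.59,0],0,8.5],[[-3.16,-1.59,0],0,8.5]])

```text
clock: 1.1
position: [0.3515, -0.365, 0.2242]
ee_rot: [-0.636, 0.771, 0.006, -0.001]
ft_force: [0.7, 0.1, -0.2]
grip_width: 0.994
```

Emit:
servo_tool(deltas=[[[-3.16,-1.59,0],0,8.5],[[-3.16,-1.59,0],0,8.5],[[-3.16,-1.59,0],0,8.5],[[-3.16,-1.59,0],0,8.5],[[-3.16,-1.59,0],0,8.5],[[-3.16,-1.59,0],0,8.5],[[-3.16,-1.59,0],0,8.5],[[-3.16,-1.59,0],0,8.5],[[-3.16,-1.59,0],0,8.5],[[0,0,0],0,8.5]])

```text
clock: 1.93
position: [0.5541, -0.0906, 0.2223]
ee_rot: [-0.639, 0.769, 0.008, -0.001]
ft_force: [-0.5, 1.0, 0.2]
grip_width: 0.997
```

```bash
python3 -c "
from h import *
go2(.575,-.049,.026,-1.724)
p,d,C=shot('wrist','w1.png');print(C[0][0],-C[1].T@C[2],C[1].round(2).tolist())"
```

```text
t 1.93 p [ 0.5541 -0.0906  0.2223] x [-0.183 -0.983 -0.009] z [-0.011  0.011 -1.   ] F [-0.5  1.   0.2] g 0.997
turn -0.031 (j7 -1.75)  then shift cm [-4.25 -1.69 19.65] = 6 x [-0.71 -0.28  3.28]
[275.46890999   0.         318.3159414 ] [ 0.63089495 -0.10693547  0.36384351] [[-0.18, -0.98, -0.01], [-0.94, 0.17, 0.31], [-0.3, 0.07, -0.95]]
```

```bash
cat >> h.py <<'E'
def blob(W,z0,z1,near=None,rad=.1):
    m=(W[...,2]>z0)&(W[...,2]<z1)
    if near is not None: m&=np.hypot(W[...,0]-near[0],W[...,1]-near[1])<rad
    return m
E
python3 - <<'E'
from h import *
p,d,C=shot('wrist');W=cloud(d,C)
m=blob(W,.055,.07,(.575,-.049),.06);q=W[m];print(len(q),q.min(0),q.max(0),q.mean(0),cv2.minEnclosingCircle((q[:,:2]*1000).astype(np.float32)))
# board: top plane
b=blob(W,.009,.015,(.596,-.009),.16);q=W[b][:,:2];print(len(q),cv2.minAreaRect((q*1000).astype(np.float32)))
print(np.nanmedian(W[b][:,2]))
E
```

```text
2062 [ 0.54696453 -0.0796453   0.05503035] [ 0.60393189 -0.02219032  0.06421324] [ 0.57629644 -0.05156314  0.06174619] ((575.1888427734375, -50.75288009643555), 29.015254974365234)
11245 ((590.2981567382812, -8.862571716308594), (195.01502990722656, 292.9361572265625), 82.57263946533203)
0.011762908435407718
```

View pics/w1.png

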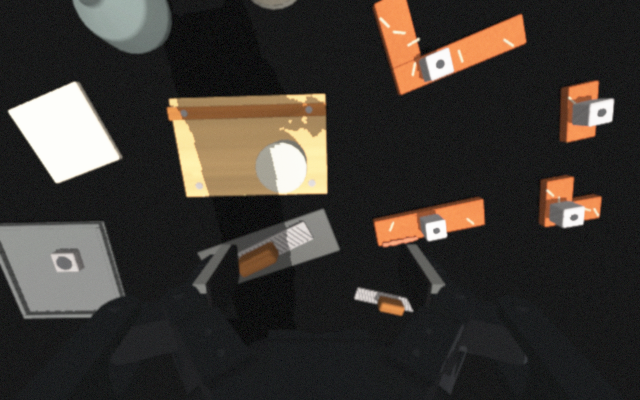

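Wrist view: pot (281,167) on the board, stop dark brown along the top at v≈110; strip (430,222) with its fin on the near-left edge (400,240); mat file (275,250) big; tray (65,265). Pot centre 575,-51 mm agrees with the top camera.

Emit:
servo_tool(deltas=[[[0,0,0],-0.031,8.5],[[-2.1,-0.85,1.0],0,8.5],[[-2.1,-0.85,1.0],0,8.5],[[0,0,3.0],0,8.5],[[0,0,3.0],0,8.5],[[0,0,0],0,8.5]])

```text
clock: 2.53
position: [0.5729, -0.0653, 0.1401]
ee_rot: [-0.645, 0.764, 0.005, -0.004]
ft_force: [-0.8, -0.5, -1.1]
grip_width: 0.994
```

```bash
python3 -c "
from h import *
go2(.5755,-.0505,.026,-1.724)"
```

```text
t 2.53 p [ 0.5729 -0.0653  0.1401] x [-0.168 -0.986 -0.001] z [-0.012  0.003 -1.   ] F [-0.8 -0.5 -1.1] g 0.994
turn -0.015 (j7 -1.83)  then shift cm [-1.49 -0.17 11.41] = 4 x [-0.37 -0.04  2.85]
```

Emit:
servo_tool(deltas=[[[-1.5,-0.17,0],-0.015,8.5],[[0,0,3.0],0,8.5],[[0,0,3.0],0,8.5],[[0,0,2.5],0,8.5],[[0,0,1.0],0,8.5]])

```text
clock: 2.95
position: [0.5801, -0.054, 0.0511]
ee_rot: [-0.649, 0.761, 0.001, -0.001]
ft_force: [-1.0, 0.6, -0.1]
grip_width: 0.995
```

```bash
python3 -c "
from h import *
go2(.5755,-.0505,.026,-1.724)"
```

```text
t 2.95 p [ 0.5801 -0.054   0.0511] x [-0.158 -0.987  0.001] z [-0.003 -0.    -1.   ] F [-1.   0.6 -0.1] g 0.995
turn -0.005 (j7 -1.88)  then shift cm [-0.28  0.5   2.51] = 1 x [-0.28  0.5   2.51]
```

Close and lift, toward the tile.

Emit:
servo_tool(deltas=[[[-0.28,0.5,2.0],0,8.5],[[0,0,0.5],0,8.5],[[0,0,0],0,4.5],[[0,0,0],0,4.5],[[0,0,0],0,4.5],[[0,0,0],0,4.5],[[0,0,0],0,4.5],[[0,0,0],0,4.5],[[0,0,0],0,4.5],[[0,0,0],0,4.5]], force=50)

```text
clock: 3.78
position: [0.5809, -0.0527, 0.035]
ee_rot: [-0.648, 0.762, -0.003, 0.001]
ft_force: [1.2, -0.1, -1.3]
grip_width: 0.659
```

```bash
python3 -c "
from h import *
go2(.654,.222,.13,-1.724)"
```

```text
t 3.78 p [ 0.5809 -0.0527  0.035 ] x [-0.161 -0.987  0.002] z [ 0.006 -0.003 -1.   ] F [ 1.2 -0.1 -1.3] g 0.659
turn -0.008 (j7 -1.90)  then shift cm [-28.25  -3.1   -9.54] = 9 x [-3.14 -0.34 -1.06]
```

Emit:
servo_tool(deltas=[[[0,0,-3.0],0,4.5],[[0,0,-3.0],0,4.5],[[-2.0,-0.3,-2.0],0,4.5],[[-3.2,-0.45,0],0,4.5],[[-3.2,-0.45,0],0,4.5],[[-3.2,-0.45,0],0,4.5],[[-3.2,-0.45,0],0,4.5],[[-3.2,-0.45,0],0,4.5],[[-3.2,-0.45,0],0,4.5],[[-3.2,-0.45,0],0,4.5],[[-3.2,-0.45,0],0,4.5],[[-1.5,0,0],0,4.5]])

```text
clock: 4.78
position: [0.6693, 0.231, 0.1158]
ee_rot: [-0.642, 0.767, -0.003, -0.001]
ft_force: [0.2, -0.0, -2.5]
grip_width: 0.659
```

```bash
python3 -c "
from h import *
go2(.659,.221,.032,-1.724)"
```

```text
t 4.78 p [0.6693 0.231  0.1158] x [-0.175 -0.984  0.006] z [ 0.002 -0.007 -1.   ] F [ 0.2 -0.  -2.5] g 0.659
turn -0.023 (j7 -2.33)  then shift cm [1.1  0.89 8.38] = 3 x [0.37 0.3  2.79]
```

Emit:
servo_tool(deltas=[[[1.1,0.9,0],0,4.5],[[0,0,2.5],0,4.5],[[0,0,2.5],0,4.5],[[0,0,1.5],0,4.5],[[0,0,0],0,4.5],[[0,0,0],0,4.5]])

```text
clock: 5.28
position: [0.6564, 0.2311, 0.0476]
ee_rot: [-0.646, 0.763, -0.001, -0.001]
ft_force: [-0.5, -0.1, -1.0]
grip_width: 0.66
```

```bash
python3 -c "
from h import *
go2(.659,.221,.032,-1.724)"
```

```text
t 5.28 p [0.6564 0.2311 0.0476] x [-0.165 -0.986  0.002] z [-0.    -0.002 -1.   ] F [-0.5 -0.1 -1. ] g 0.66
turn -0.013 (j7 -2.35)  then shift cm [ 0.96 -0.41  1.56] = 1 x [ 0.96 -0.41  1.56]
```

Emit:
servo_tool(deltas=[[[1.0,-0.3,0.8],0,4.5],[[0,0,0.5],0,4.5],[[0,0,0.3],0,4.5],[[0,0,0],0,4.5],[[0,0,0],0,4.5]])

```text
clock: 5.7
position: [0.6598, 0.2188, 0.0334]
ee_rot: [-0.645, 0.764, -0.002, 0.001]
ft_force: [-0.6, 0.7, -2.2]
grip_width: 0.662
```

```bash
python3 -c "
from h import *
go2(.659,.221,.031,-1.724)"
```

```text
t 5.7 p [0.6598 0.2188 0.0334] x [-0.167 -0.986  0.001] z [ 0.003 -0.001 -1.   ] F [-0.6  0.7 -2.2] g 0.662
turn -0.015 (j7 -2.34)  then shift cm [-0.21  0.11  0.24] = 1 x [-0.21  0.11  0.24]
```

Emit:
servo_tool(deltas=[[[0,0,0.25],0,4.5],[[0,0,0],0,8.5],[[0,0,0],0,8.5],[[0,0,0],0,8.5],[[0,0,0],0,8.5],[[0,0,0],0,8.5],[[0,0,-2],0,8.5],[[0,0,-3],0,8.5],[[0,0,-3.5],0,8.5],[[0,0,-3.5],0,8.5],[[0,0,-3.5],0,8.5],[[0,0,-2],0,8.5]])

```text
clock: 6.7
position: [0.6568, 0.2192, 0.2093]
ee_rot: [-0.646, 0.763, -0.0, -0.002]
ft_force: [1.8, -0.1, 0.4]
grip_width: 0.995
```

```bash
python3 -c "
from h import *
go2(.50,-.10,.24,-1.724)"
```

```text
t 6.7 p [0.6568 0.2192 0.2093] x [-0.165 -0.986  0.003] z [-0.003 -0.003 -1.   ] F [ 1.8 -0.1  0.4] g 0.995
turn -0.013 (j7 -2.29)  then shift cm [33.95 10.63 -2.93] = 11 x [ 3.09  0.97 -0.27]
```

Emit:
servo_tool(deltas=[[[3.1,0.97,-0.27],0,8.5],[[3.1,0.97,-0.27],0,8.5],[[3.1,0.97,-0.27],0,8.5],[[3.1,0.97,-0.27],0,8.5],[[3.1,0.97,-0.27],0,8.5],[[3.1,0.97,-0.27],0,8.5],[[3.1,0.97,-0.27],0,8.5],[[3.1,0.97,-0.27],0,8.5],[[3.1,0.97,-0.27],0,8.5],[[3.1,0.97,-0.27],0,8.5],[[2,0.97,-0.27],0,8.5],[[0,0,0],0,8.5]])

```text
clock: 7.7
position: [0.4913, -0.0974, 0.2482]
ee_rot: [-0.648, 0.762, -0.003, 0.006]
ft_force: [0.1, -0.7, 0.5]
grip_width: 1.0
```

```bash
cat >> h.py <<'E'
def line(P):
    """total least squares line through 2d points, trimmed -> point, direction"""
    for _ in range(3):
        c=P.mean(0);u,s,v=np.linalg.svd(P-c);r=np.abs((P-c)@v[1]);P=P[r<max(2.0*r.std(),3e-4)]
    return c,v[0],len(P)
E
python3 - <<'E'
from h import *
obs()
p,d,C=shot('wrist','w2.png');W=cloud(d,C);np.savez('/tmp/w2',p=p,W=W,K=C[0],R=C[1],t=C[2])
def mr(m,n):
    m=cv2.morphologyEx(m.astype(np.uint8)*255,2,np.ones((3,3)))
    cs,_=cv2.findContours(m,0,1)
    c=max(cs,key=cv2.contourArea)[:,0];q=W[c[:,1],c[:,0]];
    z=np.nanmedian(W[m>0][:,2]);w=ray(c,z,C)[:,:2];r=cv2.minAreaRect((w*1000).astype(np.float32))
    print(n,'z %.4f'%z,np.round(r[0],1),np.round(r[1],1),round(r[2],2));return m
b=mr(blob(W,.008,.0155,(.596,-.009),.16),'boardtop')
s=mr(blob(W,.0165,.024,(.60,-.009),.16),'stop')
mr(blob(W,.008,.0155,(.451,-.224),.1),'strip')
mr(blob(W,.031,.04,(.451,-.224),.04),'dolly')
mr(blob(W,.005,.012,(.654,.222),.1),'tile')
mr(blob(W,.002,.006,(.445,.008),.12),'mat')
mr(blob(W,.006,.012,(.467,.321),.14),'traywall')
mr(blob(W,.002,.006,(.467,.321),.14),'trayfloor')
mr(blob(W,.013,.02,(.47,.3),.07),'block?')
print(p.shape)
E
```

```text
t 7.7 p [ 0.4913 -0.0974  0.2482] x [-0.161 -0.987 -0.004] z [ 0.013  0.002 -1.   ] F [ 0.1 -0.7  0.5] g 1.0
boardtop z 0.0118 [586.2  -9.3] [189.5 100.3] 81.12
stop z 0.0197 [642.3 -18. ] [189.4  14.6] 80.69
strip z 0.0118 [ 453.2 -226.1] [ 41.2 147.6] 3.07
dolly z 0.0356 [ 454.5 -225.5] [26.4 26.4] 1.76
tile z 0.0079 [657.3 219.7] [ 99.8 101.3] 9.07
mat z 0.0038 [447.2   5.9] [ 69.6 199.1] 10.09
traywall z 0.0096 [480.7 236.6] [ 7. 69.] 80.65
trayfloor z 0.0040 [469.1 325.8] [148.5 144.6] 80.89
block? z 0.0162 [488.1 297.1] [35.1 29.5] 80.84
(400, 640, 3)
```

View pics/w2.png

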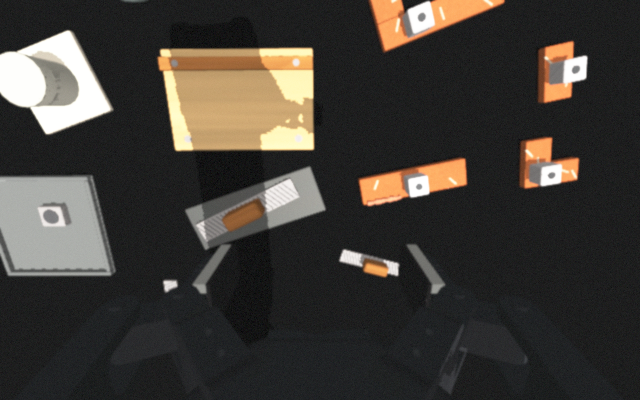

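Emit:
servo_tool(deltas=[[[0,0,0],-0.122,8.5],[[0,0,0],-0.122,8.5],[[0,0,0],-0.122,8.5],[[0,0,0],-0.122,8.5],[[0,0,0],-0.122,8.5],[[0,0,0],-0.122,8.5],[[0,0,0],-0.122,8.5],[[0,0,0],-0.122,8.5],[[0,0,0],-0.122,8.5],[[0,0,0],-0.122,8.5],[[0,0,0],-0.122,8.5],[[0,0,0],-0.122,8.5]])

```text
clock: 8.75
position: [0.4984, -0.0793, 0.2491]
ee_rot: [0.993, -0.115, 0.009, -0.004]
ft_force: [-0.6, 0.2, -0.5]
grip_width: 1.001
```

Emit:
servo_tool(deltas=[[[0,0,0],-0.122,8.5],[[0,0,0],-0.122,8.5],[[0,0,0],-0.06,8.5],[[0,0,0],0,8.5]])

```text
clock: 9.08
position: [0.5006, -0.0727, 0.2492]
ee_rot: [0.999, 0.047, 0.01, -0.004]
ft_force: [0.2, -0.2, -0.1]
grip_width: 0.994
```

```bash
python3 -c "
from h import *
go2(.4545,-.2255,.08,.045)"
```

```text
t 9.08 p [ 0.5006 -0.0727  0.2492] x [0.995 0.093 0.02 ] z [ 0.019  0.008 -1.   ] F [ 0.2 -0.2 -0.1] g 0.994
turn 0.048 (j7 0.13)  then shift cm [-5.63 15.17 16.72] = 6 x [-0.94  2.53  2.79]
```

Emit:
servo_tool(deltas=[[[0,0,0],0.048,8.5],[[-0.94,2.53,1.5],0,8.5],[[-0.94,2.53,1.5],0,8.5],[[-0.94,2.53,1.5],0,8.5],[[-0.94,2.53,1.5],0,8.5],[[-0.94,2.53,1.5],0,8.5],[[-0.94,2.53,1.5],0,8.5],[[0,0,1],0,8.5],[[0,0,0],0,8.5]])

```text
clock: 9.83
position: [0.4574, -0.2208, 0.1438]
ee_rot: [1.0, 0.019, 0.013, -0.005]
ft_force: [1.0, -0.2, 0.3]
grip_width: 0.996
```

Run:
```python
from h import *
go2(.4545,-.2255,.08,.045)
p,d,C=shot('wrist','w3.png');W=cloud(d,C)
def mr(m,n):
    m=cv2.morphologyEx(m.astype(np.uint8)*255,2,np.ones((3,3)))
    cs,_=cv2.findContours(m,0,1)
    c=max(cs,key=cv2.contourArea)[:,0]
    z=np.nanmedian(W[m>0][:,2]);w=ray(c,z,C)[:,:2];r=cv2.minAreaRect((w*1000).astype(np.float32))
    print(n,'z %.4f'%z,np.round(r[0],1),np.round(r[1],1),round(r[2],2))
mr(blob(W,.008,.0155,(.451,-.224),.1),'strip')
mr(blob(W,.031,.04,(.451,-.224),.04),'dolly')
```

```text
t 9.83 p [ 0.4574 -0.2208  0.1438] x [0.999 0.038 0.026] z [ 0.026  0.011 -1.   ] F [ 1.  -0.2  0.3] g 0.996
turn -0.007 (j7 0.37)  then shift cm [-0.48  0.52  6.37] = 2 x [-0.24  0.26  3.18]
strip z 0.0118 [ 452.7 -225.6] [ 39.1 147.1] 2.71
dolly z 0.0357 [ 453.2 -225.2] [25.5 26.1] 2.42
```

Emit:
servo_tool(deltas=[[[-0.5,0.45,2.0],0,8.5],[[-0.2,0,2.5],0,8.5],[[0,0,2.5],0,8.5],[[0,0,2.0],0,8.5],[[0,0,1.0],0,8.5],[[0,0,0],0,8.5]])

```text
clock: 10.38
position: [0.4621, -0.2196, 0.0478]
ee_rot: [1.0, 0.02, 0.019, -0.004]
ft_force: [-0.3, 0.5, -0.5]
grip_width: 0.994
```

Run:
```python
from h import *
go2(.4535,-.2253,.0135,.044)
```

```text
t 10.38 p [ 0.4621 -0.2196  0.0478] x [0.998 0.04  0.038] z [ 0.037  0.008 -0.999] F [-0.3  0.5 -0.5] g 0.994
turn -0.004 (j7 0.32)  then shift cm [-1.01  0.55  3.39] = 2 x [-0.51  0.28  1.7 ]
```

Emit:
servo_tool(deltas=[[[-1.1,0.6,1.0],0,8.5],[[-0.15,0,0.9],0,8.5],[[-0.1,0,0.8],0,8.5],[[0,0,0.4],0,8.5],[[0,0,0],0,8.5]])

```text
clock: 10.8
position: [0.4554, -0.2241, 0.0198]
ee_rot: [1.0, 0.021, 0.022, -0.003]
ft_force: [0.2, 0.6, -0.6]
grip_width: 0.995
```

Run:
```python
from h import *
go2(.4535,-.2253,.0135,.044)
```

```text
t 10.8 p [ 0.4554 -0.2241  0.0198] x [0.998 0.043 0.044] z [ 0.044  0.006 -0.999] F [ 0.2  0.6 -0.6] g 0.995
turn -0.001 (j7 0.33)  then shift cm [-0.22  0.12  0.62] = 1 x [-0.22  0.12  0.62]
```

Emit:
servo_tool(deltas=[[[-0.25,0.12,0.45],0,8.5],[[0,0,0.15],0,8.5],[[0,0,0],0,8.5],[[0,0,0],0,8.5],[[0,0,0],0,8.5],[[0,0,0],0,8.5]])

```text
clock: 11.3
position: [0.4552, -0.2253, 0.015]
ee_rot: [0.999, 0.022, 0.024, -0.002]
ft_force: [-0.7, 1.0, 0.0]
grip_width: 0.997
```

Run:
```python
from h import *
go2(.4535,-.2253,.0135,.044)
```

```text
t 11.3 p [ 0.4552 -0.2253  0.015 ] x [0.998 0.043 0.047] z [ 0.047  0.005 -0.999] F [-0.7  1.   0. ] g 0.997
turn -0.001 (j7 0.33)  then shift cm [-0.18 -0.01  0.14] = 1 x [-0.18 -0.01  0.14]
```

Emit:
servo_tool(deltas=[[[-0.15,0,0.1],0,8.5],[[0,0,0],0,1.5],[[0,0,0],0,1.5],[[0,0,0],0,1.5],[[0,0,0],0,1.5],[[0,0,0],0,1.5],[[0,0,0],0,1.5],[[0,0,0],0,1.5],[[0,0,0],0,1.5],[[0,0,0],0,1.5]], force=60)

```text
clock: 12.13
position: [0.454, -0.2256, 0.0147]
ee_rot: [0.999, 0.022, 0.024, -0.002]
ft_force: [0.4, -0.1, 1.4]
grip_width: 0.293
```

Run:
```python
from h import *
o,M=obs();print(np.round(o['joint_pos'],3))
```

```text
t 12.13 p [ 0.454  -0.2256  0.0147] x [0.998 0.043 0.048] z [ 0.048  0.004 -0.999] F [ 0.4 -0.1  1.4] g 0.293
[ 0.705  0.317 -0.355  2.002  0.121  0.802  0.329]
```

Emit:
servo_tool(deltas=[[[0,0,-2.0],0,1.5],[[0,0,-2.5],0,1.5],[[0,0,-2.5],0,1.5],[[0,0,-1.5],0,1.5],[[0,0,0],0,1.5]])

```text
clock: 12.55
position: [0.4475, -0.2246, 0.1]
ee_rot: [1.0, 0.022, 0.021, -0.004]
ft_force: [1.0, 0.2, -2.2]
grip_width: 0.293
```

Run:
```python
from h import *
go2(.6105,-.0131,.07,-.1606)
```

```text
t 12.55 p [ 0.4475 -0.2246  0.1   ] x [0.998 0.043 0.042] z [ 0.042  0.008 -0.999] F [ 1.   0.2 -2.2] g 0.293
turn 0.204 (j7 0.38)  then shift cm [ 12.57 -23.46   3.68] = 8 x [ 1.57 -2.93  0.46]
```

Emit:
servo_tool(deltas=[[[0,0,0],0.102,1.5],[[0,0,0],0.102,1.5],[[1.57,-2.93,0.1],0,1.5],[[1.57,-2.93,0.1],0,1.5],[[1.57,-2.93,0.1],0,1.5],[[1.57,-2.93,0.1],0,1.5],[[1.57,-2.93,0.1],0,1.5],[[1.57,-2.93,0.1],0,1.5],[[1.57,-2.93,0.1],0,1.5],[[1.57,-2.93,0.1],0,1.5],[[0,0,0],0,1.5],[[0,0,0],0,1.5]])

```text
clock: 13.55
position: [0.6123, -0.0066, 0.0836]
ee_rot: [0.996, -0.089, 0.014, -0.007]
ft_force: [-1.4, -0.6, -2.1]
grip_width: 0.291
```

Run:
```python
from h import *
go2(.6105,-.0131,.035,-.1606)
```

```text
t 13.55 p [ 0.6123 -0.0066  0.0836] x [ 0.984 -0.178  0.026] z [ 0.029  0.011 -1.   ] F [-1.4 -0.6 -2.1] g 0.291
turn -0.019 (j7 -0.39)  then shift cm [-0.21  0.75  4.84] = 2 x [-0.1   0.38  2.42]
```

Emit:
servo_tool(deltas=[[[-0.3,0.75,1.0],-0.019,1.5],[[-0.1,0,1.3],0,1.5],[[-0.1,0,1.3],0,1.5],[[-0.1,0,0.8],0,1.5],[[0,0,0],0,1.5]])

```text
clock: 13.97
position: [0.6033, -0.0128, 0.0321]
ee_rot: [0.997, -0.079, 0.011, -0.007]
ft_force: [-0.7, 0.1, -2.6]
grip_width: 0.288
```

Run:
```python
from h import *
go2(.6105,-.0131,.027,-.1606)
```

```text
t 13.97 p [ 0.6033 -0.0128  0.0321] x [ 0.987 -0.158  0.021] z [ 0.024  0.012 -1.   ] F [-0.7  0.1 -2.6] g 0.288
turn 0.002 (j7 -0.38)  then shift cm [ 0.71 -0.07  0.53] = 1 x [ 0.71 -0.07  0.53]
```

Emit:
servo_tool(deltas=[[[0,-0.1,0.3],0,1.5],[[0,0,0.2],0,1.5],[[0.4,0,0],0,1.5],[[0.4,0,0],0,1.5],[[0,0,0],0,1.5]])

```text
clock: 14.38
position: [0.6125, -0.014, 0.0283]
ee_rot: [0.997, -0.08, 0.012, -0.007]
ft_force: [-0.0, -0.6, -0.8]
grip_width: 0.291
```

Run:
```python
from h import *
go2(.6163,-.014,.027,-.1606)
```

```text
t 14.38 p [ 0.6125 -0.014   0.0283] x [ 0.987 -0.159  0.023] z [ 0.025  0.011 -1.   ] F [-0.  -0.6 -0.8] g 0.291
turn 0.001 (j7 -0.38)  then shift cm [ 0.38 -0.06  0.14] = 1 x [ 0.38 -0.06  0.14]
```

Emit:
servo_tool(deltas=[[[0.2,-0.05,0.15],0,1.5],[[0.2,0,0],0,1.5],[[0.2,0,0],0,1.5],[[0.2,0,0],0,1.5]])

```text
clock: 14.72
position: [0.6158, -0.0139, 0.0269]
ee_rot: [0.997, -0.079, 0.006, -0.006]
ft_force: [-13.6, 0.6, 10.7]
grip_width: 0.292
```

Run:
```python
from h import *
go2(.6163,-.014,.027,-.1606)
```

```text
t 14.72 p [ 0.6158 -0.0139  0.0269] x [ 0.987 -0.158  0.012] z [ 0.013  0.011 -1.   ] F [-13.6   0.6  10.7] g 0.292
turn 0.002 (j7 -0.38)  then shift cm [ 0.05  0.   -0.01] = 1 x [ 0.05  0.   -0.01]
```

Emit:
servo_tool(deltas=[[[0,0,0],0,1.5],[[0,0,0],0,4.5],[[0,0,0],0,4.5],[[0,0,0],0,4.5],[[0,0,0],0,4.5],[[0,0,-1],0,4.5],[[0,0,-2.5],0,4.5],[[0,0,-3],0,8.5],[[0,0,-3.5],0,8.5],[[0,0,-3.5],0,8.5],[[0,0,-3.5],0,8.5],[[0,0,0],0,8.5]])

```text
clock: 15.72
position: [0.6128, -0.0151, 0.2075]
ee_rot: [0.997, -0.078, 0.006, -0.006]
ft_force: [1.3, 0.2, 0.3]
grip_width: 0.998
```

```bash
cat >> h.py <<'E'
def mr(W,C,m,n):
    m=cv2.morphologyEx(m.astype(np.uint8)*255,2,np.ones((3,3)))
    cs,_=cv2.findContours(m,0,1)
    if not cs: print(n,'none');return
    c=max(cs,key=cv2.contourArea)[:,0]
    z=np.nanmedian(W[m>0][:,2]);w=ray(c,z,C)[:,:2];r=cv2.minAreaRect((w*1000).astype(np.float32))
    print(n,'z %.4f'%z,np.round(r[0],1),np.round(r[1],1),round(r[2],2))
E
python3 - <<'E'
from h import *
go2(.45,.02,.17,-1.274)
p,d,C=shot('wrist','w4.png');W=cloud(d,C)
mr(W,C,blob(W,.0165,.0225,(.642,-.018),.11),'stop')
mr(W,C,blob(W,.0215,.026,(.605,-.012),.085),'strip')
mr(W,C,blob(W,.044,.052,(.616,-.014),.04),'dolly')
mr(W,C,blob(W,.0255,.030,(.61,.03),.05),'fin')
mr(W,C,blob(W,.007,.013,(.447,.012),.1),'file')
mr(W,C,blob(W,.034,.045,(.447,.012),.06),'filegrip')
E
```

```text
t 15.72 p [ 0.6128 -0.0151  0.2075] x [ 0.988 -0.156  0.011] z [ 0.013  0.012 -1.   ] F [1.3 0.2 0.3] g 0.998
turn 1.117 (j7 -0.31)  then shift cm [-8.16 14.59  3.46] = 5 x [-1.63  2.92  0.69]
stop z 0.0197 [642.7 -16.7] [188.6  15. ] 81.08
strip z 0.0237 [616.3 -13.7] [145.4  37.7] 80.99
dolly z 0.0477 [616.3 -13.7] [25.4 25.8] 80.88
fin z 0.0267 [604.3  21.5] [22.   5.8] 80.26
file z 0.0099 [449.6  18.2] [ 31.7 159.8] 17.32
filegrip z 0.0393 [451.1  18. ] [24.9 55.1] 17.52
```

View pics/w4.png

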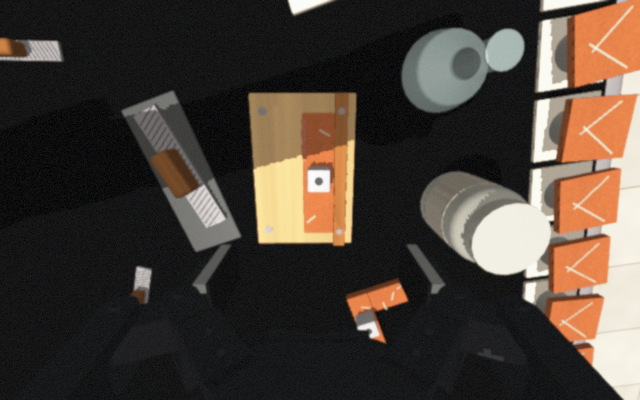

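Strip lies against the stop (19+7.5 mm from the stop's middle, square, 1 mm off centre); the file on the mat reads 160×32 mm, so it's the right one.

Emit:
servo_tool(deltas=[[[0,0,0],0.122,8.5],[[0,0,0],0.122,8.5],[[0,0,0],0.122,8.5],[[0,0,0],0.122,8.5],[[0,0,0],0.122,8.5],[[0,0,0],0.122,8.5],[[0,0,0],0.122,8.5],[[0,0,0],0.122,8.5],[[0,0,0],0.122,8.5],[[0,0,0],0,8.5]])

```text
clock: 16.6
position: [0.6094, -0.0153, 0.2023]
ee_rot: [0.8, -0.6, -0.001, -0.007]
ft_force: [0.9, 0.9, -0.5]
grip_width: 0.995
```

Run:
```python
from h import *
go2(.4505,.0181,.07,-1.267)
```

```text
t 16.6 p [ 0.6094 -0.0153  0.2023] x [ 0.281 -0.96  -0.01 ] z [ 0.006  0.012 -1.   ] F [ 0.9  0.9 -0.5] g 0.995
turn -0.019 (j7 -1.40)  then shift cm [-7.8  14.29 13.17] = 5 x [-1.56  2.86  2.63]
```

Emit:
servo_tool(deltas=[[[-1.56,2.86,0],-0.019,8.5],[[-1.56,2.86,0.8],0,8.5],[[-1.56,2.86,2.5],0,8.5],[[-1.56,2.86,2.5],0,8.5],[[-1.56,2.86,2.5],0,8.5],[[0,0,2],0,8.5],[[0,0,0],0,8.5],[[0,0,0],0,8.5]])

```text
clock: 17.27
position: [0.4406, 0.0174, 0.0916]
ee_rot: [0.816, -0.578, -0.002, -0.005]
ft_force: [0.7, -0.4, 1.2]
grip_width: 0.995
```

Run:
```python
from h import *
go2(.4505,.0181,.011,-1.267)
p,d,C=shot('wrist');W=cloud(d,C)
mr(W,C,blob(W,.034,.045,(.447,.012),.06),'filegrip')
```

```text
t 17.27 p [0.4406 0.0174 0.0916] x [ 0.332 -0.943 -0.009] z [ 0.002  0.011 -1.   ] F [ 0.7 -0.4  1.2] g 0.995
turn 0.034 (j7 -1.39)  then shift cm [ 0.31 -0.92  8.06] = 3 x [ 0.1  -0.31  2.69]
filegrip z 0.0394 [450.1  17.5] [23.6 54.5] 17.21
```

Emit:
servo_tool(deltas=[[[0.35,-1.0,2.0],0.032,8.5],[[0,0,2.2],0,8.5],[[0,0,2.0],0,8.5],[[0,0,0.8],0,8.5],[[0,0,0],0,8.5]])

```text
clock: 17.73
position: [0.4629, 0.0179, 0.0269]
ee_rot: [0.807, -0.59, 0.003, -0.009]
ft_force: [-0.6, 0.4, -0.4]
grip_width: 0.99
```

Run:
```python
from h import *
go2(.4502,.0177,.011,-1.269)
```

```text
t 17.73 p [0.4629 0.0179 0.0269] x [ 0.304 -0.953 -0.006] z [ 0.016  0.012 -1.   ] F [-0.6  0.4 -0.4] g 0.99
turn 0.007 (j7 -1.47)  then shift cm [-0.35  1.24  1.57] = 1 x [-0.35  1.24  1.57]
```

Emit:
servo_tool(deltas=[[[-0.4,1.4,0.5],0,8.5],[[0,0.1,0.5],0,8.5],[[0,0.1,0.4],0,8.5],[[0,0,0.1],0,8.5],[[0,0,0],0,8.5]])

```text
clock: 18.15
position: [0.4526, 0.017, 0.0162]
ee_rot: [0.808, -0.589, 0.006, -0.012]
ft_force: [0.2, -1.1, -0.3]
grip_width: 0.998
```

Run:
```python
from h import *
go2(.4502,.0177,.011,-1.269)
```

```text
t 18.15 p [0.4526 0.017  0.0162] x [ 0.305 -0.952 -0.005] z [ 0.024  0.012 -1.   ] F [ 0.2 -1.1 -0.3] g 0.998
turn 0.008 (j7 -1.47)  then shift cm [-0.14  0.23  0.51] = 1 x [-0.14  0.23  0.51]
```

Emit:
servo_tool(deltas=[[[-0.14,0.25,0.35],0.008,8.5],[[0,0,0.1],0,8.5],[[0,0,0],0,8.5],[[0,0,0],0,4],[[0,0,0],0,4],[[0,0,0],0,4],[[0,0,0],0,4],[[0,0,0],0,4],[[0,0,0],0,4],[[0,0,0],0,4],[[0,0,0],0,4]], force=90)

```text
clock: 19.07
position: [0.4517, 0.0184, 0.0133]
ee_rot: [0.805, -0.593, 0.007, -0.013]
ft_force: [-1.0, 0.6, 0.5]
grip_width: 0.637
```

Run:
```python
from h import *
obs()
```

```text
t 19.07 p [0.4517 0.0184 0.0133] x [ 0.297 -0.955 -0.005] z [ 0.026  0.013 -1.   ] F [-1.   0.6  0.5] g 0.637
```

Emit:
servo_tool(deltas=[[[0,0,-2],0,4],[[0,0,-3],0,4],[[0,0,-3],0,4],[[0,0,-1],-0.11,4],[[0,0,0],-0.12,4],[[0,0,0],-0.12,4],[[0,0,0],-0.12,4],[[0,0,0],-0.12,4],[[0,0,0],-0.12,4],[[0,0,0],-0.12,4],[[0,0,0],-0.12,4],[[0,0,0],-0.12,4]])

```text
clock: 20.07
position: [0.4446, 0.0161, 0.1035]
ee_rot: [0.997, -0.08, 0.008, -0.007]
ft_force: [-0.1, -0.9, -3.2]
grip_width: 0.639
```

Run:
```python
from h import *
go2(.5628,.0388,.07,-.157)
```

```text
t 20.07 p [0.4446 0.0161 0.1035] x [ 0.987 -0.159  0.014] z [ 0.016  0.012 -1.   ] F [-0.1 -0.9 -3.2] g 0.639
turn -0.003 (j7 -0.31)  then shift cm [11.27 -4.04  3.57] = 4 x [ 2.82 -1.01  0.89]
```

Emit:
servo_tool(deltas=[[[2.82,-1.0,0.2],0,4],[[2.82,-1.0,0.4],0,4],[[2.82,-1.0,0.5],0,4],[[2.6,-1.0,0.5],0,4],[[0,0,0],0,4],[[0,0,0],0,4]])

```text
clock: 20.57
position: [0.5615, 0.0378, 0.0844]
ee_rot: [0.997, -0.075, 0.004, -0.005]
ft_force: [-1.1, -0.1, -3.2]
grip_width: 0.632
```

Run:
```python
from h import *
go2(.5628,.0388,.05,-.157)
p,d,C=shot('wrist','w5.png');W=cloud(d,C)
mr(W,C,blob(W,.0215,.0255,(.605,-.012),.085),'strip')
mr(W,C,blob(W,.044,.052,(.616,-.014),.03),'dolly')
```

```text
t 20.57 p [0.5615 0.0378 0.0844] x [ 0.989 -0.151  0.008] z [ 0.01  0.01 -1.  ] F [-1.1 -0.1 -3.2] g 0.632
turn 0.006 (j7 -0.41)  then shift cm [ 0.09 -0.08  3.45] = 2 x [ 0.04 -0.04  1.72]
strip z 0.0237 [624.   37.9] [43.1 37.5] 81.04
dolly none
```

View pics/w5.png

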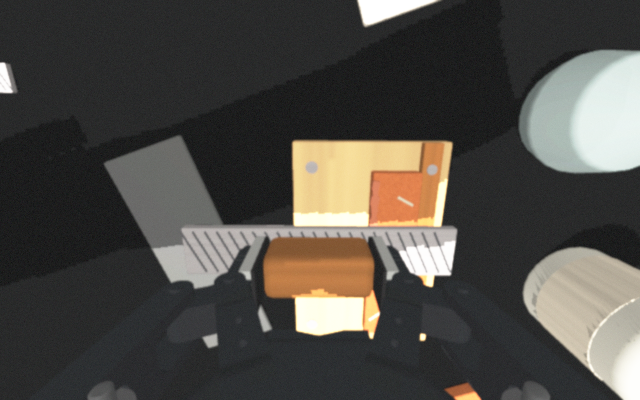

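The file is held centred and square to the stop (image file edge v≈228 level, stop u≈430 vertical). Lowering now.

Emit:
servo_tool(deltas=[[[0,-0.1,1.5],0.006,4],[[-0.1,0,1.5],0,4],[[-0.1,0,0.9],0,4],[[0,0,0],0,4]])

```text
clock: 20.95
position: [0.5574, 0.0383, 0.0445]
ee_rot: [0.997, -0.079, 0.004, -0.005]
ft_force: [-0.8, 0.3, -3.6]
grip_width: 0.637
```

Run:
```python
from h import *
go2(.5628,.0388,.037,-.157)
```

```text
t 20.95 p [0.5574 0.0383 0.0445] x [ 0.987 -0.157  0.008] z [ 0.009  0.009 -1.   ] F [-0.8  0.3 -3.6] g 0.637
turn -0.001 (j7 -0.44)  then shift cm [ 0.52 -0.13  0.75] = 1 x [ 0.52 -0.13  0.75]
```

Emit:
servo_tool(deltas=[[[0.1,-0.05,0.4],0,4],[[0,0,0.25],0,4],[[0,0,0.15],0,4],[[0,0,0.1],0,4]])

```text
clock: 21.28
position: [0.5583, 0.0381, 0.0366]
ee_rot: [0.997, -0.079, 0.005, -0.004]
ft_force: [-0.8, -0.4, -3.4]
grip_width: 0.636
```

Run:
```python
from h import *
go2(.5628,.0388,.037,-.157)
```

```text
t 21.28 p [0.5583 0.0381 0.0366] x [ 0.987 -0.158  0.009] z [ 0.011  0.008 -1.   ] F [-0.8 -0.4 -3.4] g 0.636
turn -0.002 (j7 -0.44)  then shift cm [ 0.43 -0.14 -0.03] = 1 x [ 0.43 -0.14 -0.03]
```

Emit:
servo_tool(deltas=[[[0,-0.05,0.12],0,4],[[0,0,0.1],0,4]])

```text
clock: 21.45
position: [0.5589, 0.0385, 0.0355]
ee_rot: [0.997, -0.079, 0.005, -0.004]
ft_force: [-8.2, -1.0, 11.2]
grip_width: 0.636
```

Emit:
servo_tool(deltas=[[[0.8,0,0.03],0,4],[[1.0,0,0.05],0,4],[[1.0,0,0.05],0,4],[[1.0,0,0.05],0,4]])

```text
clock: 21.78
position: [0.5975, 0.0335, 0.0363]
ee_rot: [0.997, -0.079, 0.006, -0.004]
ft_force: [-3.3, 0.5, 3.6]
grip_width: 0.639
```

Emit:
servo_tool(deltas=[[[1.0,0.03,0.05],0,4],[[1.0,0.03,0.05],0,4],[[1.0,0.03,0.05],0,4],[[1.0,0.02,0.05],0,4],[[0.4,0,0.03],0,4]])

```text
clock: 22.2
position: [0.6457, 0.0269, 0.037]
ee_rot: [0.997, -0.078, 0.006, -0.005]
ft_force: [-3.5, -0.0, 2.4]
grip_width: 0.636
```

Emit:
servo_tool(deltas=[[[0.3,0,-1.2],0,4],[[0,0,-2],0,4],[[0,0,-1.5],0,4],[[-2.4,0,0],0,4],[[-2.4,0,0],0,4],[[-2.4,0,0],0,4],[[-1.6,0,0],0,4],[[0,0,0],0,4],[[0,0,0],0,4]])

```text
clock: 22.95
position: [0.5608, 0.0388, 0.0891]
ee_rot: [0.997, -0.079, 0.009, -0.005]
ft_force: [0.1, -0.5, -3.9]
grip_width: 0.638
```

Run:
```python
from h import *
go2(.5610,.0388,.045,-.157)
p,d,C=shot('wrist');W=cloud(d,C)
mr(W,C,blob(W,.0215,.0255,(.605,-.012),.085),'strip')
```

```text
t 22.95 p [0.5608 0.0388 0.0891] x [ 0.987 -0.158  0.017] z [ 0.018  0.009 -1.   ] F [ 0.1 -0.5 -3.9] g 0.638
turn -0.001 (j7 -0.42)  then shift cm [-0.06  0.05  4.41] = 2 x [-0.03  0.02  2.2 ]
strip z 0.0237 [623.9  36.6] [44.4 37.5] 80.98
```

Emit:
servo_tool(deltas=[[[0,0,1.8],0,4],[[0,0,1.8],0,4],[[0,0,0.9],0,4],[[0,0,0.2],0,4],[[0,0,0.1],0,4],[[0,0,0],0,4]])

```text
clock: 23.5
position: [0.5672, 0.0385, 0.0421]
ee_rot: [0.997, -0.08, 0.011, -0.006]
ft_force: [0.4, -0.1, -3.3]
grip_width: 0.636
```

Emit:
servo_tool(deltas=[[[-0.4,0,0.35],0,4],[[-0.1,0,0.2],0,4],[[0,0,0.1],0,4]])

```text
clock: 23.75
position: [0.5634, 0.0395, 0.0367]
ee_rot: [0.997, -0.08, 0.013, -0.006]
ft_force: [0.3, -0.7, -4.0]
grip_width: 0.638
```

Emit:
servo_tool(deltas=[[[0,0,0.1],0,4],[[0,0,0.1],0,4]])

```text
clock: 23.92
position: [0.5637, 0.0395, 0.0352]
ee_rot: [0.997, -0.08, 0.013, -0.006]
ft_force: [-2.1, -1.0, 1.0]
grip_width: 0.637
```

Emit:
servo_tool(deltas=[[[0.8,0.03,0.05],0,4],[[1.0,0.03,0.05],0,4],[[1.0,0.03,0.05],0,4],[[1.0,0.03,0.05],0,4]])

```text
clock: 24.25
position: [0.6014, 0.0338, 0.0363]
ee_rot: [0.997, -0.079, 0.013, -0.006]
ft_force: [-4.3, 0.4, 3.3]
grip_width: 0.637
```

Emit:
servo_tool(deltas=[[[1.0,0.03,0.05],0,4],[[1.0,0.03,0.05],0,4],[[1.0,0.03,0.05],0,4],[[1.0,0.02,0.05],0,4]])

```text
clock: 24.58
position: [0.6435, 0.0276, 0.0374]
ee_rot: [0.997, -0.079, 0.012, -0.006]
ft_force: [-4.4, 1.5, 5.0]
grip_width: 0.635
```

Emit:
servo_tool(deltas=[[[0.4,0,0],0,4],[[0.3,0,-1.2],0,4],[[0,0,-2],0,4],[[0,0,-1.5],0,4],[[-2.4,0,0],0,4],[[-2.4,0,0],0,4],[[-2.4,0,0],0,4],[[-1.8,0,0],0,4],[[-0.2,0,0],0,4],[[0,0,0],0,4]])

```text
clock: 25.42
position: [0.5585, 0.039, 0.089]
ee_rot: [0.997, -0.08, 0.015, -0.006]
ft_force: [0.0, -0.4, -3.4]
grip_width: 0.636
```

Run:
```python
from h import *
go2(.5560,.0400,.042,-.157)
p,d,C=shot('wrist');W=cloud(d,C)
mr(W,C,blob(W,.0215,.0255,(.605,-.012),.085),'strip')
```

```text
t 25.42 p [0.5585 0.039  0.089 ] x [ 0.987 -0.159  0.029] z [ 0.031  0.01  -0.999] F [ 0.  -0.4 -3.4] g 0.636
turn -0.003 (j7 -0.42)  then shift cm [-0.4   0.01  4.69] = 2 x [-0.2   0.    2.34]
strip z 0.0237 [623.8  36.8] [45.4 37.9] 81.03
```

Emit:
servo_tool(deltas=[[[-0.1,0,1.8],0,4],[[-0.1,0,1.8],0,4],[[-0.1,0,0.9],0,4],[[-0.2,0,0.3],0,4],[[-0.2,0,0.2],0,4],[[0,0,0.1],0,4]])

```text
clock: 25.97
position: [0.5589, 0.0398, 0.039]
ee_rot: [0.997, -0.081, 0.018, -0.006]
ft_force: [0.5, 0.6, -3.4]
grip_width: 0.639
```

Emit:
servo_tool(deltas=[[[0,0.05,0.2],0,4],[[0,0,0.15],0,4],[[0,0,0.1],0,4]])

```text
clock: 26.22
position: [0.5603, 0.0393, 0.0357]
ee_rot: [0.997, -0.081, 0.019, -0.007]
ft_force: [-0.4, -0.5, -3.5]
grip_width: 0.634
```

Emit:
servo_tool(deltas=[[[0,0,0.1],0,4],[[0,0,0.08],0,4]])

```text
clock: 26.38
position: [0.5609, 0.0393, 0.0344]
ee_rot: [0.997, -0.081, 0.02, -0.007]
ft_force: [-2.8, -1.4, 2.7]
grip_width: 0.634
```

Emit:
servo_tool(deltas=[[[0.8,0.03,0.05],-0.003,4],[[1.0,0.03,0.05],0,4],[[1.0,0.03,0.05],0,4],[[1.0,0.03,0.05],0,4]])

```text
clock: 26.72
position: [0.5982, 0.0338, 0.0361]
ee_rot: [0.997, -0.078, 0.019, -0.007]
ft_force: [-4.2, 0.2, 4.1]
grip_width: 0.634
```

Emit:
servo_tool(deltas=[[[1.0,0.03,0.05],0,4],[[1.0,0.03,0.05],0,4],[[1.0,0.03,0.05],0,4],[[1.0,0.02,0.05],0,4]])

```text
clock: 27.05
position: [0.6398, 0.0279, 0.0378]
ee_rot: [0.997, -0.078, 0.019, -0.007]
ft_force: [-4.2, 1.3, 5.3]
grip_width: 0.634
```

Emit:
servo_tool(deltas=[[[0.5,0,0.02],0,4],[[0.3,0,-1.2],0,4],[[0,0,-2],0,4],[[0,0,-3],0,4],[[0,0,-3],0,4],[[0,0,-1],0,4],[[0,0,0],0,4]])

```text
clock: 27.63
position: [0.6449, 0.0243, 0.1443]
ee_rot: [0.997, -0.078, 0.018, -0.007]
ft_force: [0.2, 0.6, -4.0]
grip_width: 0.637
```

Run:
```python
from h import *
go2(.447,.0065,.11,-1.394)
```

```text
t 27.63 p [0.6449 0.0243 0.1443] x [ 0.987 -0.156  0.034] z [ 0.036  0.012 -0.999] F [ 0.2  0.6 -4. ] g 0.637
turn 1.238 (j7 -0.38)  then shift cm [-1.84 19.84  3.03] = 7 x [-0.26  2.83  0.43]
```

Emit:
servo_tool(deltas=[[[0,0,0],0.123,4],[[0,0,0],0.123,4],[[0,0,0],0.123,4],[[0,0,0],0.123,4],[[0,0,0],0.123,4],[[0,0,0],0.123,4],[[0,0,0],0.123,4],[[0,0,0],0.123,4],[[0,0,0],0.123,4],[[0,0,0],0.123,4],[[0,0,0],0,4]])

```text
clock: 28.55
position: [0.6392, 0.0223, 0.1288]
ee_rot: [0.761, -0.649, 0.006, -0.011]
ft_force: [0.2, -0.2, -2.4]
grip_width: 0.634
```

Run:
```python
from h import *
go2(.447,.0065,.11,-1.394)
```

```text
t 28.55 p [0.6392 0.0223 0.1288] x [ 0.158 -0.987 -0.005] z [ 0.023  0.008 -1.   ] F [ 0.2 -0.2 -2.4] g 0.634
turn -0.018 (j7 -1.57)  then shift cm [-1.82 19.23  1.43] = 6 x [-0.3   3.21  0.24]
```

Emit:
servo_tool(deltas=[[[-0.3,3.2,0],-0.018,4],[[-0.3,3.2,0],0,4],[[-0.3,3.2,0.5],0,4],[[-0.3,3.2,0.5],0,4],[[-0.3,3.2,1],0,4],[[-0.3,3.0,1],0,4],[[0,0,1],0,4],[[0,0,1],0,4],[[0,0,0],0,4]])

```text
clock: 29.3
position: [0.4359, 0.0038, 0.0615]
ee_rot: [0.779, -0.627, 0.004, -0.006]
ft_force: [-0.9, -0.3, -3.9]
grip_width: 0.642
```

Run:
```python
from h import *
go2(.447,.0065,.015,-1.394)
```

```text
t 29.3 p [0.4359 0.0038 0.0615] x [ 0.214 -0.977 -0.002] z [ 0.013  0.004 -1.   ] F [-0.9 -0.3 -3.9] g 0.642
turn 0.039 (j7 -1.49)  then shift cm [-0.07 -1.08  4.67] = 2 x [-0.03 -0.54  2.33]
```

Emit:
servo_tool(deltas=[[[0,-0.8,1.0],0.036,4],[[0,0,1.5],0,4],[[0,0,1.3],0,4],[[0,0.1,0.6],0,4],[[0,0,0],0,4]])

```text
clock: 29.72
position: [0.4479, 0.0063, 0.0161]
ee_rot: [0.771, -0.637, 0.004, -0.007]
ft_force: [-1.1, -1.0, -3.8]
grip_width: 0.64
```

Run:
```python
from h import *
go2(.447,.0065,.0133,-1.394)
```

```text
t 29.72 p [0.4479 0.0063 0.0161] x [ 0.188 -0.982 -0.002] z [ 0.016  0.005 -1.   ] F [-1.1 -1.  -3.8] g 0.64
turn 0.012 (j7 -1.54)  then shift cm [-0.03  0.09  0.27] = 1 x [-0.03  0.09  0.27]
```

Emit:
servo_tool(deltas=[[[0,0,0.25],0.012,4],[[0,0,0.1],0,4],[[0,0,0],0,8.5],[[0,0,0],0,8.5],[[0,0,0],0,8.5],[[0,0,0],0,8.5],[[0,0,-1],0,8.5],[[0,0,-3],0,8.5],[[0,0,-3.5],0,8.5],[[0,0,-3.5],0,8.5],[[0,0,-3.5],0,8.5],[[0,0,-3.5],0,8.5]])

```text
clock: 30.72
position: [0.4433, 0.0059, 0.201]
ee_rot: [0.767, -0.641, 0.002, -0.006]
ft_force: [2.0, -0.4, -0.0]
grip_width: 0.996
```

Emit:
servo_tool(deltas=[[[0,0,-3],0,8.5],[[0,0,-2],0,8.5],[[0,0,0],0,8.5]])

```text
clock: 30.97
position: [0.4444, 0.0061, 0.2646]
ee_rot: [0.768, -0.641, 0.007, -0.01]
ft_force: [0.1, -0.6, 0.2]
grip_width: 0.993
```

Run:
```python
from h import *
go2(.58,.0,.20,-.157,)
p,d,C=shot('wrist','w6.png');W=cloud(d,C)
def all(W,C):
    mr(W,C,blob(W,.007,.013,(.447,.006),.1),'file')
    mr(W,C,blob(W,.0215,.0255,(.616,-.013),.085),'strip')
    mr(W,C,blob(W,.044,.052,(.616,-.014),.03),'stripdolly')
    mr(W,C,blob(W,.007,.013,(.688,-.263),.12),'big')
    mr(W,C,blob(W,.031,.04,(.648,-.239),.06),'bigdolly')
    mr(W,C,blob(W,.007,.013,(.565,-.413),.06),'bar')
    mr(W,C,blob(W,.031,.04,(.564,-.414),.06),'bardolly')
    mr(W,C,blob(W,.007,.013,(.451,-.414),.06),'small')
    mr(W,C,blob(W,.031,.04,(.438,-.397),.05),'smalldolly')
    mr(W,C,blob(W,.002,.006,(.467,.321),.14),'trayfloor')
    mr(W,C,blob(W,.0135,.02,(.47,.3),.07),'block')
    mr(W,C,blob(W,.05,.065,(.657,.22),.07),'pot')
    mr(W,C,blob(W,.006,.0095,(.657,.22),.1),'tile')
all(W,C)
```

```text
t 30.97 p [0.4444 0.0061 0.2646] x [ 0.179 -0.984 -0.002] z [ 0.025  0.007 -1.   ] F [ 0.1 -0.6  0.2] g 0.993
turn -1.234 (j7 -1.48)  then shift cm [13.5  -1.35  6.47] = 5 x [ 2.7  -0.27  1.29]
file z 0.0099 [445.8   4.7] [ 29.6 159.6] 10.3
strip z 0.0237 [615.7 -14.5] [147.4  38. ] 81.02
stripdolly z 0.0476 [615.5 -14.6] [25.5 26.4] 81.39
big z 0.0114 [ 666.9 -216.1] [73.4 47.9] 13.57
bigdolly z 0.0354 [ 650.3 -239.2] [26.1 28.1] 12.66
bar z 0.0112 [ 548.1 -415.7] [27.6 37.9] 2.94
bardolly z 0.0338 [ 562.7 -404.3] [21.   7.7] 27.72
small z 0.0114 [ 453.2 -396.1] [66.1 37.9] 1.34
smalldolly z 0.0354 [ 441.9 -395.9] [26.  29.7] 0.58
trayfloor z 0.0040 [469.4 324.4] [150.3 148. ] 81.06
block z 0.0161 [488.  297.9] [34.2 30.7] 81.04
pot none
tile z 0.0077 [617.  214.5] [18.8 99.1] 10.22
```

View pics/w6.png

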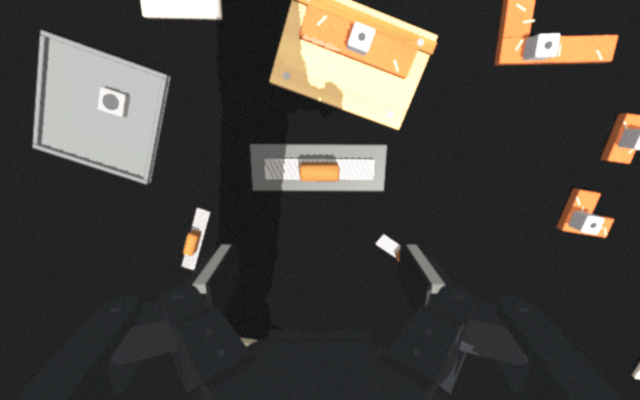

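Emit:
servo_tool(deltas=[[[0,0,0],-0.123,8.5],[[0,0,0],-0.123,8.5],[[0,0,0],-0.123,8.5],[[0,0,0],-0.123,8.5],[[0,0,0],-0.123,8.5],[[0,0,0],-0.123,8.5],[[0,0,0],-0.123,8.5],[[0,0,0],-0.123,8.5],[[0,0,0],-0.123,8.5],[[0,0,0],-0.123,8.5],[[0,0,0],0,8.5]])

```text
clock: 31.93
position: [0.4382, 0.0063, 0.2574]
ee_rot: [0.998, -0.067, 0.007, -0.004]
ft_force: [0.2, -0.1, -0.0]
grip_width: 0.994
```

Run:
```python
from h import *
go2(.616,-.014,.13,-.157)
```

```text
t 31.93 p [0.4382 0.0063 0.2574] x [ 0.991 -0.134  0.013] z [ 0.014  0.007 -1.   ] F [ 0.2 -0.1 -0. ] g 0.994
turn 0.022 (j7 -0.23)  then shift cm [17.72 -0.66 12.97] = 6 x [ 2.95 -0.11  2.16]
```

Emit:
servo_tool(deltas=[[[2.95,-0.1,1.5],0.022,8.5],[[2.95,-0.1,2.2],0,8.5],[[2.95,-0.1,2.2],0,8.5],[[2.95,-0.1,2.2],0,8.5],[[2.95,-0.1,2.2],0,8.5],[[2.6,-0.1,2.2],0,8.5],[[0,0,0.5],0,8.5],[[0,0,0],0,8.5]])

```text
clock: 32.6
position: [0.6171, -0.0153, 0.1209]
ee_rot: [0.995, -0.095, 0.005, -0.004]
ft_force: [-0.4, -0.2, 0.5]
grip_width: 0.997
```

Run:
```python
from h import *
go2(.616,-.014,.0263,-.157)
p,d,C=shot('wrist');W=cloud(d,C)
mr(W,C,blob(W,.0215,.0255,(.616,-.013),.085),'strip')
mr(W,C,blob(W,.044,.052,(.616,-.014),.03),'stripdolly')
```

```text
t 32.6 p [ 0.6171 -0.0153  0.1209] x [ 0.982 -0.189  0.01 ] z [ 0.011  0.007 -1.   ] F [-0.4 -0.2  0.5] g 0.997
turn -0.034 (j7 -0.27)  then shift cm [-0.23 -0.03  9.45] = 3 x [-0.08 -0.01  3.15]
strip z 0.0237 [616.3 -14. ] [147.3  37.8] 80.97
stripdolly z 0.0477 [616.3 -13.7] [26.1 25.6] 79.76
```

Emit:
servo_tool(deltas=[[[-0.1,0,2.0],-0.032,8.5],[[0,0,2.5],0,8.5],[[0,0,2.2],0,8.5],[[0,0,1.3],0,8.5],[[0,0,0],0,8.5]])

```text
clock: 33.07
position: [0.6165, -0.0137, 0.046]
ee_rot: [0.997, -0.083, 0.01, -0.004]
ft_force: [-0.8, -0.1, 0.4]
grip_width: 0.994
```

Run:
```python
from h import *
go2(.6163,-.0137,.0263,-.157)
```

```text
t 33.07 p [ 0.6165 -0.0137  0.046 ] x [ 0.986 -0.165  0.018] z [ 0.02   0.007 -1.   ] F [-0.8 -0.1  0.4] g 0.994
turn -0.008 (j7 -0.25)  then shift cm [-0.05  0.02  1.97] = 1 x [-0.05  0.02  1.97]
```

Emit:
servo_tool(deltas=[[[-0.1,0,1.0],-0.008,8.5],[[0,0,0.7],0,8.5],[[0,0,0.3],0,8.5],[[0,0,0],0,1.5],[[0,0,0],0,1.5],[[0,0,0],0,1.5],[[0,0,0],0,1.5],[[0,0,0],0,1.5],[[0,0,0],0,1.5],[[0,0,0],0,1.5],[[0,0,0],0,1.5]])

```text
clock: 33.98
position: [0.6147, -0.0124, 0.0315]
ee_rot: [0.997, -0.079, 0.01, -0.005]
ft_force: [0.1, -0.4, -1.8]
grip_width: 0.281
```

Run:
```python
from h import *
go2(.418,.327,.12,-.157)
```

```text
t 33.98 p [ 0.6147 -0.0124  0.0315] x [ 0.987 -0.158  0.018] z [ 0.02   0.008 -1.   ] F [ 0.1 -0.4 -1.8] g 0.281
turn -0.001 (j7 -0.25)  then shift cm [-24.56 -30.54  -8.97] = 10 x [-2.46 -3.05 -0.9 ]
```

Emit:
servo_tool(deltas=[[[0,0,-2],0,1.5],[[0,0,-3],0,1.5],[[0,0,-3],0,1.5],[[-2.46,-3.05,-1],0,1.5],[[-2.46,-3.05,0],0,1.5],[[-2.46,-3.05,0],0,1.5],[[-2.46,-3.05,0],0,1.5],[[-2.46,-3.05,0],0,1.5],[[-2.46,-3.05,0],0,1.5],[[-2.46,-3.05,0],0,1.5],[[-1.5,-1.5,0],0,1.5],[[0,0,0],0,1.5]])

```text
clock: 34.98
position: [0.4607, 0.2501, 0.1236]
ee_rot: [0.996, -0.083, 0.013, -0.005]
ft_force: [0.6, -0.5, -1.4]
grip_width: 0.282
```

Run:
```python
from h import *
go2(.418,.327,.12,-.157)
p,d,C=shot('wrist','w7.png');W=cloud(d,C);np.savez('/tmp/w7',p=p,W=W,K=C[0],R=C[1],t=C[2]);print(-C[1].T@C[2])
mr(W,C,blob(W,.002,.006,(.467,.321),.14),'trayfloor')
mr(W,C,blob(W,.0145,.018,(.488,.298),.05),'block')
mr(W,C,blob(W,.0105,.0135,(.467,.321),.14),'rim')
```

```text
t 34.98 p [0.4607 0.2501 0.1236] x [ 0.986 -0.166  0.024] z [ 0.026  0.009 -1.   ] F [ 0.6 -0.5 -1.4] g 0.282
turn -0.010 (j7 -0.82)  then shift cm [-5.43 -6.93  0.31] = 3 x [-1.81 -2.31  0.1 ]
[0.47075767 0.3219499  0.26693734]
trayfloor z 0.0038 [469.6 321.7] [153.1 148.4] 81.15
block none
rim z 0.0118 [409.6 287.5] [76.6 50.3] 81.16
```

View pics/w7.png

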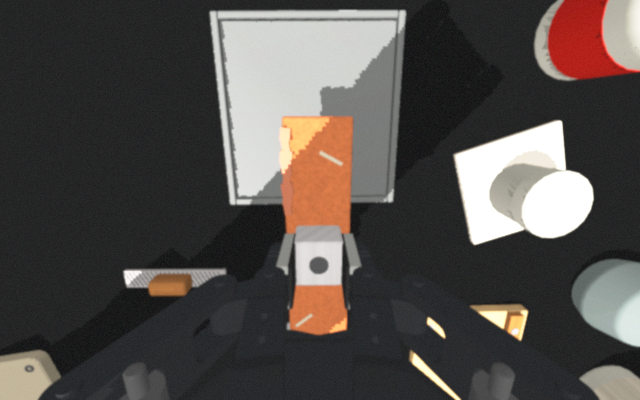

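Emit:
servo_tool(deltas=[[[-1.8,-2.4,0],-0.008,1.5],[[-1.8,-2.4,0],0,1.5],[[-1.8,-2.4,0.5],0,1.5],[[-0.2,-0.9,1],0,1.5],[[0,0,1.5],0,1.5],[[0,0,1.5],0,1.5],[[0,0,0],0,1.5],[[0,0,0],0,1.5]])

```text
clock: 35.7
position: [0.4284, 0.3341, 0.0764]
ee_rot: [0.996, -0.086, 0.016, -0.005]
ft_force: [0.6, 0.4, -2.0]
grip_width: 0.279
```

Run:
```python
from h import *
go2(.4178,.3307,.0235,-.1553)
```

```text
t 35.7 p [0.4284 0.3341 0.0764] x [ 0.985 -0.171  0.03 ] z [ 0.032  0.007 -0.999] F [ 0.6  0.4 -2. ] g 0.279
turn -0.016 (j7 -1.04)  then shift cm [-1.15  0.57  5.25] = 2 x [-0.58  0.28  2.63]
```

Emit:
servo_tool(deltas=[[[-1.2,0.6,1.0],-0.015,1.5],[[-0.1,0,1.2],0,1.5],[[-0.1,0,1.2],0,1.5],[[0,0,0],0,1.5]])

```text
clock: 36.03
position: [0.4191, 0.3283, 0.0424]
ee_rot: [0.997, -0.081, 0.017, -0.005]
ft_force: [-0.0, -0.4, -2.6]
grip_width: 0.276
```

Run:
```python
from h import *
go2(.4178,.3307,.0235,-.1553)
```

```text
t 36.03 p [0.4191 0.3283 0.0424] x [ 0.986 -0.162  0.034] z [ 0.036  0.008 -0.999] F [-0.  -0.4 -2.6] g 0.276
turn -0.008 (j7 -1.05)  then shift cm [-0.23 -0.19  1.89] = 1 x [-0.23 -0.19  1.89]
```

Emit:
servo_tool(deltas=[[[-0.3,-0.25,0.4],-0.008,1.5],[[-0.05,0,0.4],0,1.5],[[0,0,0],0,1.5]])

```text
clock: 36.28
position: [0.4179, 0.3315, 0.0341]
ee_rot: [0.997, -0.078, 0.018, -0.005]
ft_force: [-0.5, -0.7, -1.2]
grip_width: 0.281
```

Run:
```python
from h import *
go2(.4178,.3307,.0235,-.1553)
```

```text
t 36.28 p [0.4179 0.3315 0.0341] x [ 0.987 -0.156  0.035] z [ 0.037  0.008 -0.999] F [-0.5 -0.7 -1.2] g 0.281
turn -0.001 (j7 -1.06)  then shift cm [-0.03  0.09  1.05] = 1 x [-0.03  0.09  1.05]
```

Emit:
servo_tool(deltas=[[[-0.05,0.09,0.4],0,1.5],[[-0.05,0,0.4],0,1.5],[[-0.03,0,0.2],0,1.5],[[0,0,0.1],0,1.5],[[0,0,0],0,1.5]])

```text
clock: 36.7
position: [0.4177, 0.3317, 0.0236]
ee_rot: [0.997, -0.078, 0.019, -0.006]
ft_force: [0.7, -0.4, -0.8]
grip_width: 0.281
```

Run:
```python
from h import *
go2(.4178,.3307,.0235,-.1553)
```

```text
t 36.7 p [0.4177 0.3317 0.0236] x [ 0.987 -0.156  0.036] z [ 0.038  0.009 -0.999] F [ 0.7 -0.4 -0.8] g 0.281
turn -0.001 (j7 -1.07)  then shift cm [0.02 0.1  0.01] = 1 x [0.02 0.1  0.01]
```

Emit:
servo_tool(deltas=[[[0,0.1,0.1],0,1.5],[[0,0,0.1],0,1.5],[[0,0,0],0,1.5],[[0,0,0],0,5],[[0,0,0],0,5],[[0,0,0],0,5],[[0,0,0],0,5],[[0,0,-1],0,5],[[0,0,-2.5],0,8.5],[[0,0,-3.5],0,8.5],[[0,0,-3.5],0,8.5],[[0,0,-3.5],0,8.5]])

```text
clock: 37.7
position: [0.4088, 0.3276, 0.1635]
ee_rot: [0.997, -0.077, 0.014, -0.003]
ft_force: [0.8, 0.6, -0.0]
grip_width: 0.992
```

Emit:
servo_tool(deltas=[[[2,2,-3.5],0,8.5],[[2,2,-1],0,8.5],[[2,2,0],0,8.5],[[0,0,0],0,8.5]])

```text
clock: 38.03
position: [0.4586, 0.2632, 0.2213]
ee_rot: [0.997, -0.074, 0.021, -0.008]
ft_force: [0.4, -0.5, 0.1]
grip_width: 0.997
```

Run:
```python
from h import *
go2(.648,-.239,.15,.2)
p,d,C=shot('wrist','w8.png');W=cloud(d,C);print(-C[1].T@C[2])
mr(W,C,blob(W,.002,.006,(.48,.321),.14),'trayfloor')
mr(W,C,blob(W,.0145,.018,(.488,.298),.05),'block')
mr(W,C,blob(W,.0145,.018,(.418,.33),.08),'strip')
mr(W,C,blob(W,.037,.043,(.418,.33),.04),'dolly')
```

```text
t 38.03 p [0.4586 0.2632 0.2213] x [ 0.988 -0.148  0.04 ] z [ 0.043  0.013 -0.999] F [ 0.4 -0.5  0.1] g 0.997
turn -0.349 (j7 -0.80)  then shift cm [ 8.3  53.12  6.44] = 17 x [0.49 3.12 0.38]
[0.46481397 0.33469745 0.36505619]
trayfloor z 0.0038 [490.2 318.6] [152.8 106.5] 81.14
block z 0.0160 [487.4 300.3] [32.1 30.3] 81.36
strip z 0.0158 [424.9 363.8] [79.5 37. ] 81.49
dolly z 0.0398 [419.4 330.6] [25.4 25.5] 81.29
```

View pics/w8.png

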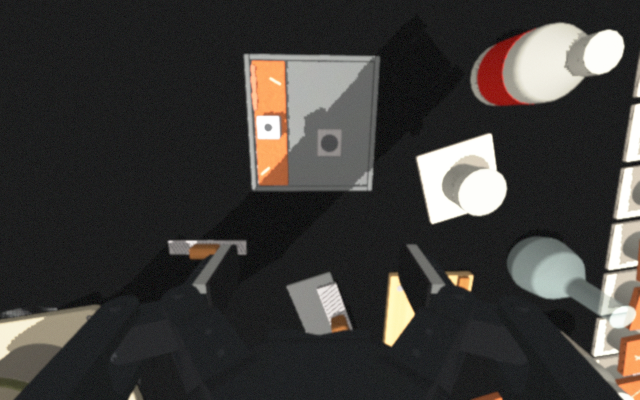

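Emit:
servo_tool(deltas=[[[0,0,0],-0.12,8.5],[[0,0,0],-0.12,8.5],[[0,0,0],-0.12,8.5],[[0.49,3.12,0],0,8.5],[[0.49,3.12,0],0,8.5],[[0.49,3.12,0],0,8.5],[[0.49,3.12,0],0,8.5],[[0.49,3.12,0],0,8.5],[[0.49,3.12,0],0,8.5],[[0.49,3.12,0],0,8.5],[[0.49,3.12,0],0,8.5],[[0.49,3.12,0],0,8.5]])

```text
clock: 39.08
position: [0.5615, 0.0116, 0.2234]
ee_rot: [0.991, 0.129, 0.02, -0.009]
ft_force: [0.6, 1.6, -0.3]
grip_width: 0.996
```

Emit:
servo_tool(deltas=[[[0.49,3.12,0],0,8.5],[[0.49,3.12,0],0,8.5],[[0.49,3.12,0],0,8.5],[[0.49,3.12,0],0,8.5],[[0.49,3.12,0],0,8.5],[[0.49,3.12,0],0,8.5],[[0.4,2,0],0,8.5],[[0,0,0],0,8.5]])

```text
clock: 39.75
position: [0.6499, -0.1871, 0.2208]
ee_rot: [0.991, 0.131, 0.019, -0.011]
ft_force: [-0.3, -0.7, -0.3]
grip_width: 0.996
```

Run:
```python
from h import *
go2(.650,-.239,.10,.22)
p,d,C=shot('wrist');W=cloud(d,C)
mr(W,C,blob(W,.007,.013,(.688,-.263),.12),'big')
mr(W,C,blob(W,.031,.04,(.648,-.239),.06),'bigdolly')
```

```text
t 39.75 p [ 0.6499 -0.1871  0.2208] x [0.965 0.259 0.04 ] z [ 0.034  0.027 -0.999] F [-0.3 -0.7 -0.3] g 0.996
turn 0.042 (j7 0.51)  then shift cm [-1.61  5.27 11.94] = 4 x [-0.4   1.32  2.99]
big z 0.0116 [ 680.3 -208.2] [99.9 34.6] 11.62
bigdolly z 0.0357 [ 651.1 -239.6] [25.3 25.8] 13.47
```

Emit:
servo_tool(deltas=[[[-0.4,1.35,2.0],0.05,8.5],[[-0.4,1.35,2.5],0,8.5],[[-0.4,1.35,2.8],0,8.5],[[-0.3,1.3,2.8],0,8.5],[[0,0,0],0,8.5],[[0,0,0],0,8.5]])

```text
clock: 40.3
position: [0.6533, -0.2257, 0.1175]
ee_rot: [0.993, 0.111, 0.021, -0.016]
ft_force: [0.8, 0.9, 2.0]
grip_width: 0.997
```

Run:
```python
from h import *
go2(.6505,-.2395,.0145,.208)
p,d,C=shot('wrist');W=cloud(d,C)
mr(W,C,blob(W,.007,.013,(.688,-.263),.12),'big')
mr(W,C,blob(W,.031,.04,(.648,-.239),.06),'bigdolly')
```

```text
t 40.3 p [ 0.6533 -0.2257  0.1175] x [0.975 0.22  0.045] z [ 0.038  0.036 -0.999] F [0.8 0.9 2. ] g 0.997
turn 0.014 (j7 0.54)  then shift cm [-1.01  1.57 10.23] = 4 x [-0.25  0.39  2.56]
big z 0.0117 [ 680.3 -208.9] [99.9 35.1] 11.43
bigdolly z 0.0356 [ 650.7 -239.7] [25.6 26. ] 11.61
```

Emit:
servo_tool(deltas=[[[-0.6,1.0,2.0],0.02,8.5],[[-0.4,0.5,2.3],0,8.5],[[0,0,2.3],0,8.5],[[0,0,1.3],0,8.5],[[0,0,0],0,8.5]])

```text
clock: 40.77
position: [0.6569, -0.2318, 0.0473]
ee_rot: [0.994, 0.105, 0.028, -0.016]
ft_force: [-0.9, 0.2, -0.1]
grip_width: 0.996
```

Run:
```python
from h import *
go2(.6506,-.2396,.0145,.2007)
```

```text
t 40.77 p [ 0.6569 -0.2318  0.0473] x [0.976 0.208 0.058] z [ 0.052  0.037 -0.998] F [-0.9  0.2 -0.1] g 0.996
turn 0.009 (j7 0.55)  then shift cm [-0.97  0.73  3.21] = 1 x [-0.97  0.73  3.21]
```

Emit:
servo_tool(deltas=[[[-1.0,0.75,1.0],0.009,8.5],[[-0.15,0.05,1.2],0,8.5],[[-0.1,0.05,1.0],0,8.5],[[-0.05,0,0.2],0,8.5],[[0,0,0],0,8.5]])

```text
clock: 41.18
position: [0.6503, -0.2408, 0.0153]
ee_rot: [0.994, 0.101, 0.031, -0.015]
ft_force: [1.1, 0.6, -0.5]
grip_width: 0.993
```

Run:
```python
from h import *
go2(.6506,-.2396,.0145,.2007)
```

```text
t 41.18 p [ 0.6503 -0.2408  0.0153] x [0.977 0.201 0.065] z [ 0.059  0.036 -0.998] F [ 1.1  0.6 -0.5] g 0.993
turn 0.002 (j7 0.57)  then shift cm [ 0.05 -0.11  0.08] = 1 x [ 0.05 -0.11  0.08]
```

Emit:
servo_tool(deltas=[[[0,-0.1,0],0,8.5],[[0,0,0],0,1.5],[[0,0,0],0,1.5],[[0,0,0],0,1.5],[[0,0,0],0,1.5],[[0,0,0],0,1.5],[[0,0,0],0,1.5],[[0,0,0],0,1.5],[[0,0,0],0,1.5],[[0,0,0],0,1.5]])

```text
clock: 42.02
position: [0.6515, -0.2399, 0.0178]
ee_rot: [0.994, 0.102, 0.032, -0.015]
ft_force: [0.4, 0.2, 0.3]
grip_width: 0.283
```

Emit:
servo_tool(deltas=[[[0,0,-0.7],0,1.5],[[0,0,-0.7],0,1.5],[[0,0,-0.7],0,1.5],[[0,0,-0.7],0,1.5],[[0,0,-0.7],0,1.5],[[0,0,-0.7],0,1.5],[[0,0,-0.7],0,1.5],[[0,0,-0.7],0,1.5],[[0,0,-0.7],0,1.5],[[0,0,-0.7],0,1.5],[[0,0,-0.7],0,1.5],[[0,0,-0.7],0,1.5]])

```text
clock: 43.02
position: [0.6447, -0.2428, 0.109]
ee_rot: [0.994, 0.102, 0.031, -0.015]
ft_force: [-0.2, -0.2, -2.2]
grip_width: 0.281
```

Run:
```python
from h import *
go2(.4607,.3554,.11,-.1553)
```

```text
t 43.02 p [ 0.6447 -0.2428  0.109 ] x [0.977 0.201 0.065] z [ 0.059  0.036 -0.998] F [-0.2 -0.2 -2.2] g 0.281
turn 0.358 (j7 0.56)  then shift cm [-27.37 -56.29  -0.53] = 18 x [-1.52 -3.13 -0.03]
```

Emit:
servo_tool(deltas=[[[0,0,0],0.12,1.5],[[0,0,0],0.12,1.5],[[0,0,0],0.118,1.5],[[-1.52,-3.13,0],0,1.5],[[-1.52,-3.13,0],0,1.5],[[-1.52,-3.13,0],0,1.5],[[-1.52,-3.13,0],0,1.5],[[-1.52,-3.13,0],0,1.5],[[-1.52,-3.13,0],0,1.5],[[-1.52,-3.13,0],0,1.5],[[-1.52,-3.13,0],0,1.5],[[-1.52,-3.13,0],0,1.5]])

```text
clock: 44.02
position: [0.5569, 0.0582, 0.1207]
ee_rot: [0.995, -0.094, 0.032, -0.017]
ft_force: [0.4, -0.0, -2.0]
grip_width: 0.283
```

Emit:
servo_tool(deltas=[[[-1.52,-3.13,0],0,1.5],[[-1.52,-3.13,0],0,1.5],[[-1.52,-3.13,0],0,1.5],[[-1.52,-3.13,0],0,1.5],[[-1.52,-3.13,0],0,1.5],[[-1.52,-3.13,0],0,1.5],[[-1.5,-2.5,0],0,1.5],[[0,0,0],0,1.5],[[2.5,0,-3],0,1.5],[[3,0,-4],0,1.5],[[3,0,-4],0,1.5],[[0,0,0],0,1.5]])

```text
clock: 45.02
position: [0.554, 0.2904, 0.2413]
ee_rot: [0.996, -0.085, 0.03, -0.018]
ft_force: [0.3, -0.7, -2.2]
grip_width: 0.282
```

Run:
```python
from h import *
go2(.4607,.3554,.08,-.1553)
```

```text
t 45.02 p [0.554  0.2904 0.2413] x [ 0.984 -0.169  0.057] z [ 0.063  0.032 -0.997] F [ 0.3 -0.7 -2.2] g 0.282
turn -0.015 (j7 -0.76)  then shift cm [-11.13  -4.32  15.71] = 5 x [-2.23 -0.86  3.14]
```

Emit:
servo_tool(deltas=[[[-2.0,-0.8,2],-0.015,1.5],[[-2.3,-0.9,2.5],0,1.5],[[-2.3,-0.9,3],0,1.5],[[-2.3,-0.9,3],0,1.5],[[-2.0,-0.8,3],0,1.5],[[-0.3,0,0.7],0,1.5],[[0,0,0],0,1.5],[[0,0,0],0,1.5]])

```text
clock: 45.68
position: [0.4632, 0.3549, 0.0967]
ee_rot: [0.996, -0.081, 0.036, -0.021]
ft_force: [1.2, -0.8, -2.2]
grip_width: 0.284
```

Run:
```python
from h import *
go2(.4614,.3549,.036,-.1553)
p,d,C=shot('wrist','w9.png');W=cloud(d,C)
mr(W,C,blob(W,.002,.006,(.48,.321),.14),'trayfloor')
```

```text
t 45.68 p [0.4632 0.3549 0.0967] x [ 0.984 -0.163  0.069] z [ 0.076  0.037 -0.996] F [ 1.2 -0.8 -2.2] g 0.284
turn -0.009 (j7 -0.99)  then shift cm [-0.6   0.32  6.04] = 2 x [-0.3   0.16  3.02]
trayfloor z 0.0038 [498.6 372.3] [ 43.7 107.1] 82.77
```

View pics/w9.png

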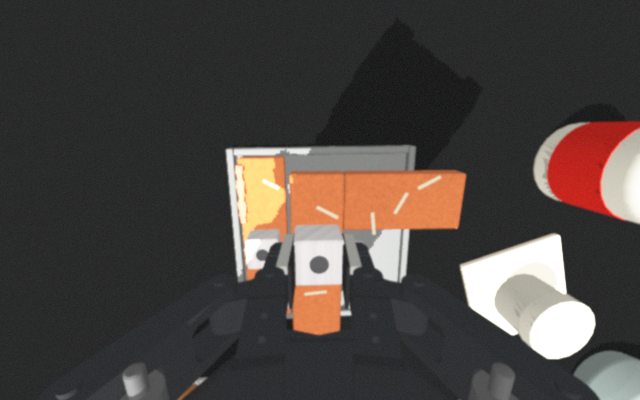

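Emit:
servo_tool(deltas=[[[-0.3,0.16,0.7],-0.009,1.5],[[-0.3,0.16,0.7],0,1.5],[[0,0,0.7],0,1.5],[[0,0,0.7],0,1.5],[[0,0,0.7],0,1.5],[[0,0,0.7],0,1.5],[[0,0,0.6],0,1.5],[[0,0,0],0,1.5],[[0,0,0],0,1.5]])

```text
clock: 46.48
position: [0.4671, 0.3527, 0.0481]
ee_rot: [0.996, -0.08, 0.04, -0.023]
ft_force: [0.6, -0.5, -1.2]
grip_width: 0.284
```

Run:
```python
from h import *
go2(.4612,.3549,.030,-.1553)
```

```text
t 46.48 p [0.4671 0.3527 0.0481] x [ 0.984 -0.161  0.076] z [ 0.084  0.04  -0.996] F [ 0.6 -0.5 -1.2] g 0.284
turn -0.007 (j7 -1.00)  then shift cm [-0.75 -0.03  1.76] = 1 x [-0.75 -0.03  1.76]
```

Emit:
servo_tool(deltas=[[[-0.5,0,0.5],-0.007,1.5],[[-0.35,-0.05,0.5],0,1.5],[[-0.05,-0.05,0.4],0,1.5],[[-0.05,0,0.3],0,1.5],[[0,0,0],0,1.5]])

```text
clock: 46.9
position: [0.4583, 0.3569, 0.0291]
ee_rot: [0.996, -0.076, 0.04, -0.023]
ft_force: [-0.5, -0.8, -2.1]
grip_width: 0.282
```

Run:
```python
from h import *
go2(.4605,.3549,.022,-.1553)
```

```text
t 46.9 p [0.4583 0.3569 0.0291] x [ 0.985 -0.152  0.077] z [ 0.084  0.04  -0.996] F [-0.5 -0.8 -2.1] g 0.282
turn 0.002 (j7 -1.01)  then shift cm [0.19 0.2  0.72] = 1 x [0.19 0.2  0.72]
```

Press down to level it, in small steps.

Emit:
servo_tool(deltas=[[[0.2,0.2,0.2],0,1.5],[[0,0,0.2],0,1.5],[[0,0,0.2],0,1.5],[[0,0,0.15],0,1.5],[[0,0,0.15],0,1.5]])

```text
clock: 47.32
position: [0.4615, 0.3558, 0.0219]
ee_rot: [0.996, -0.076, 0.041, -0.024]
ft_force: [-12.8, -8.2, 30.8]
grip_width: 0.282
```

Run:
```python
from h import *
go2(.4605,.3549,.022,-.1553)
```

```text
t 47.32 p [0.4615 0.3558 0.0219] x [ 0.985 -0.153  0.078] z [ 0.085  0.042 -0.995] F [-12.8  -8.2  30.8] g 0.282
turn 0.001 (j7 -1.01)  then shift cm [-0.08  0.1  -0.03] = 1 x [-0.08  0.1  -0.03]
```

Emit:
servo_tool(deltas=[[[0,0,0],0,1.5],[[0,0,0],0,4.2],[[0,0,0],0,4.2],[[0,0,0],0,4.2],[[0,0,0],0,4.2],[[0.05,-0.02,-0.6],0,4.2],[[0.12,-0.06,-1.5],0,4.2],[[0.2,-0.1,-3],0,4.2],[[0.2,-0.1,-3.5],0,6],[[0.2,-0.1,-4],0,8.5],[[0.2,-0.1,-4],0,8.5],[[0,0,0],0,8.5]])

```text
clock: 48.32
position: [0.4568, 0.3509, 0.1961]
ee_rot: [0.996, -0.076, 0.04, -0.023]
ft_force: [2.4, 0.2, 1.0]
grip_width: 0.994
```

Run:
```python
from h import *
obs()
p,d,C=shot('wrist','w10.png');W=cloud(d,C)
mr(W,C,blob(W,.0145,.018,(.470,.385),.045),'bigpart')
mr(W,C,blob(W,.037,.043,(.461,.355),.035),'bigdolly')
mr(W,C,blob(W,.037,.043,(.418,.33),.02),'stripdolly')
m=blob(W,.012,.03,(.47,.33),.12);print('tile heights',np.nanpercentile(W[m][:,2],[5,50,95]))
```

```text
t 48.32 p [0.4568 0.3509 0.1961] x [ 0.985 -0.153  0.076] z [ 0.083  0.04  -0.996] F [2.4 0.2 1. ] g 0.994
bigpart z 0.0158 [483.  377.6] [33.3 61.8] 80.46
bigdolly z 0.0397 [462.6 355.3] [25.2 24.9] 80.46
stripdolly z 0.0397 [419.3 331.1] [26.2 24.9] 79.63
tile heights [0.01250702 0.01568572 0.01732566]
```

View pics/w10.png

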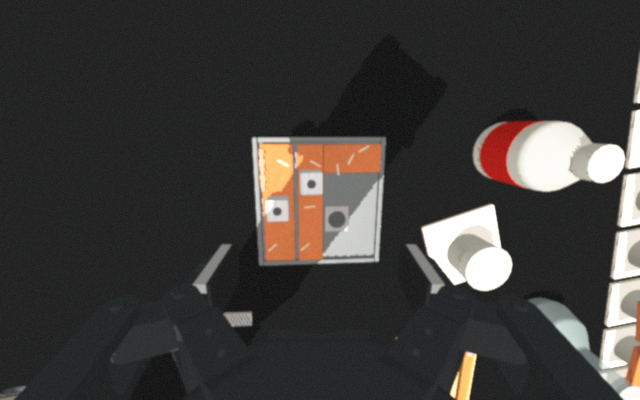

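Emit:
servo_tool(deltas=[[[2.9,3.1,-1],0,8.5],[[2.9,3.1,0],0,8.5],[[2.9,3.1,0],0,8.5],[[2.9,3.1,0],0,8.5],[[2.9,3.1,0],0,8.5],[[2.9,3.1,0],0,8.5],[[2.9,3.1,0],0,8.5],[[2.9,3.1,0],0,8.5],[[2.9,3.1,0],0,8.5]])

```text
clock: 49.12
position: [0.6651, 0.0482, 0.2048]
ee_rot: [0.997, -0.065, 0.038, -0.024]
ft_force: [0.3, 0.2, 0.5]
grip_width: 1.001
```

Emit:
servo_tool(deltas=[[[-0.3,3.2,0],0,8.5],[[-0.3,3.2,0],0,8.5],[[-0.3,3.2,0],0,8.5],[[-0.3,3.2,0],0,8.5],[[-0.3,3.2,0],0,8.5],[[-0.3,3.2,0],0,8.5],[[-0.3,3.2,0],0,8.5],[[-0.3,3.2,0],0,8.5],[[-0.3,3.2,0],0,8.5],[[-0.3,2.5,0],0,8.5],[[0,0,0],-0.1,8.5],[[0,0,0],-0.1,8.5]])

```text
clock: 50.12
position: [0.5863, -0.2849, 0.173]
ee_rot: [0.999, 0.029, 0.033, -0.019]
ft_force: [-0.3, 1.1, -0.2]
grip_width: 0.996
```

Run:
```python
from h import *
go2(.564,-.414,.08,.05)
p,d,C=shot('wrist');W=cloud(d,C)
mr(W,C,blob(W,.007,.013,(.565,-.413),.07),'bar')
mr(W,C,blob(W,.031,.04,(.564,-.414),.06),'bardolly')
```

```text
t 50.12 p [ 0.5863 -0.2849  0.173 ] x [0.996 0.057 0.067] z [ 0.065  0.039 -0.997] F [-0.3  1.1 -0.2] g 0.996
turn 0.007 (j7 0.53)  then shift cm [-3.49 13.1   8.63] = 4 x [-0.87  3.27  2.16]
bar z 0.0115 [ 567.2 -415.2] [65.7 35.8] 2.61
bardolly z 0.0355 [ 567.2 -415. ] [25.7 28. ] 2.14
```

Emit:
servo_tool(deltas=[[[-0.6,3.2,0.8],0.007,8.5],[[-0.6,3.2,0.8],0,8.5],[[-0.6,3.2,1],0,8.5],[[-0.6,3.2,1],0,8.5],[[-0.3,0.4,1],0,8.5],[[0,0,1],0,8.5],[[0,0,1],0,8.5],[[0,0,1],0,8.5],[[0,0,1],0,8.5],[[0,0,1],0,8.5],[[0,0,1],0,8.5],[[0,0,0],0,8.5]])

```text
clock: 51.17
position: [0.5767, -0.4093, 0.0489]
ee_rot: [0.999, 0.027, 0.032, -0.022]
ft_force: [-0.1, 0.3, -0.9]
grip_width: 0.995
```

Run:
```python
from h import *
go2(.567,-.415,.0145,.042)
p,d,C=shot('wrist');W=cloud(d,C)
mr(W,C,blob(W,.007,.013,(.565,-.413),.07),'bar')
mr(W,C,blob(W,.031,.04,(.564,-.414),.06),'bardolly')
```

```text
t 51.17 p [ 0.5767 -0.4093  0.0489] x [0.997 0.052 0.065] z [ 0.062  0.045 -0.997] F [-0.1  0.3 -0.9] g 0.995
turn 0.010 (j7 0.74)  then shift cm [-1.21  0.67  3.35] = 2 x [-0.61  0.34  1.67]
bar z 0.0117 [ 567.2 -416. ] [65.5 34.8] 2.83
bardolly z 0.0357 [ 567.2 -415.8] [25.5 27. ] 1.55
```

Emit:
servo_tool(deltas=[[[-0.6,0.38,0.8],0.01,8.5],[[-0.6,0.38,0.9],0,8.5],[[-0.05,0,0.9],0,8.5],[[-0.05,0,0.7],0,8.5],[[0,0,0.1],0,8.5],[[0,0,0],0,8.5]])

```text
clock: 51.72
position: [0.566, -0.4179, 0.0131]
ee_rot: [0.999, 0.021, 0.033, -0.021]
ft_force: [0.8, 0.8, -0.3]
grip_width: 0.995
```

Run:
```python
from h import *
go2(.5672,-.4159,.0145,.042)
```

```text
t 51.72 p [ 0.566  -0.4179  0.0131] x [0.997 0.04  0.067] z [ 0.065  0.043 -0.997] F [ 0.8  0.8 -0.3] g 0.995
turn -0.001 (j7 0.76)  then shift cm [ 0.14 -0.2  -0.13] = 1 x [ 0.14 -0.2  -0.13]
```

Emit:
servo_tool(deltas=[[[0.12,-0.2,-0.1],0,8.5],[[0,0,0],0,1.5],[[0,0,0],0,1.5],[[0,0,0],0,1.5],[[0,0,0],0,1.5],[[0,0,0],0,1.5],[[0,0,0],0,1.5],[[0,0,0],0,1.5],[[0,0,0],0,1.5],[[0,0,0],0,1.5]])

```text
clock: 52.55
position: [0.5686, -0.4162, 0.0169]
ee_rot: [0.999, 0.021, 0.035, -0.02]
ft_force: [0.6, 0.1, -0.7]
grip_width: 0.282
```

Emit:
servo_tool(deltas=[[[0,0,-1.5],0,1.5],[[0.2,0,-3.5],0,1.5],[[0.2,0,-4],0,1.5],[[0.2,0,-4],0,1.5],[[0.2,0,-3],0.1,1.5],[[0,0,0],0.1,1.5],[[0.43,-3.2,0],0,1.5],[[0.43,-3.2,0],0,1.5],[[0.43,-3.2,0],0,1.5],[[0.43,-3.2,0],0,1.5],[[0.43,-3.2,0],0,1.5],[[0.43,-3.2,0],0,1.5]])

```text
clock: 53.55
position: [0.6179, -0.2428, 0.2076]
ee_rot: [0.995, -0.092, 0.033, -0.02]
ft_force: [0.5, 0.3, -0.9]
grip_width: 0.283
```

Emit:
servo_tool(deltas=[[[0.43,-3.2,0],0,1.5],[[0.43,-3.2,0],0,1.5],[[0.43,-3.2,0],0,1.5],[[0.43,-3.2,0],0,1.5],[[0.43,-3.2,0],0,1.5],[[0.43,-3.2,0],0,1.5],[[-2.0,-3.2,0],0,1.5],[[-2.0,-3.2,0],0,1.5],[[-2.0,-3.2,0],0,1.5],[[-2.0,-3.2,0],0,1.5],[[-2.0,-3.2,0],0,1.5],[[0,0,0],0,1.5]])

```text
clock: 54.55
position: [0.6066, 0.1415, 0.2331]
ee_rot: [0.995, -0.09, 0.038, -0.021]
ft_force: [-0.7, 1.3, -1.7]
grip_width: 0.285
```

Run:
```python
from h import *
go2(.511,.3344,.07,-.1553)
```

```text
t 54.55 p [0.6066 0.1415 0.2331] x [ 0.981 -0.18   0.072] z [ 0.079  0.036 -0.996] F [-0.7  1.3 -1.7] g 0.285
turn -0.026 (j7 -0.48)  then shift cm [-13.57 -16.8   16.23] = 6 x [-2.26 -2.8   2.71]
```

Emit:
servo_tool(deltas=[[[-2.2,-2.75,0.5],-0.026,1.5],[[-2.25,-2.8,1],0,1.5],[[-2.25,-2.8,1.5],0,1.5],[[-2.25,-2.8,1.5],0,1.5],[[-2.25,-2.8,1.5],0,1.5],[[-2.0,-2.4,1.5],0,1.5],[[0,0,1.5],0,1.5],[[0,0,1.5],0,1.5],[[0,0,1.5],0,1.5],[[0,0,1.5],0,1.5],[[0,0,0],0,1.5]])

```text
clock: 55.47
position: [0.5106, 0.335, 0.1051]
ee_rot: [0.996, -0.074, 0.045, -0.024]
ft_force: [-0.3, -0.6, -1.8]
grip_width: 0.285
```

Run:
```python
from h import *
go2(.5103,.3345,.033,-.1553)
```

```text
t 55.47 p [0.5106 0.335  0.1051] x [ 0.985 -0.15   0.085] z [ 0.092  0.04  -0.995] F [-0.3 -0.6 -1.8] g 0.285
turn 0.005 (j7 -0.88)  then shift cm [-0.64  0.44  7.17] = 3 x [-0.21  0.15  2.39]
```

Emit:
servo_tool(deltas=[[[-0.1,0.06,0.9],0,1.5],[[-0.1,0.06,0.9],0,1.5],[[-0.1,0.06,0.9],0,1.5],[[-0.1,0.06,0.9],0,1.5],[[-0.1,0.06,0.9],0,1.5],[[-0.1,0.06,0.9],0,1.5],[[-0.1,0.06,0.9],0,1.5],[[0,0,0.3],0,1.5],[[0,0,0],0,1.5]])

```text
clock: 56.22
position: [0.5112, 0.3336, 0.036]
ee_rot: [0.996, -0.075, 0.046, -0.024]
ft_force: [-0.2, 0.4, -0.2]
grip_width: 0.281
```

Run:
```python
from h import *
go2(.5103,.3345,.0215,-.1553)
```

```text
t 56.22 p [0.5112 0.3336 0.036 ] x [ 0.984 -0.152  0.088] z [ 0.096  0.041 -0.995] F [-0.2  0.4 -0.2] g 0.281
turn 0.002 (j7 -0.90)  then shift cm [-0.23  0.01  1.44] = 1 x [-0.23  0.01  1.44]
```

Emit:
servo_tool(deltas=[[[-0.12,0,0.4],0,1.5],[[-0.06,0,0.4],0,1.5],[[-0.05,0,0.3],0,1.5],[[0,0,0.2],0,1.5],[[0,0,0.2],0,1.5],[[0,0,0.1],0,1.5]])

```text
clock: 56.72
position: [0.5111, 0.3355, 0.021]
ee_rot: [0.996, -0.075, 0.047, -0.025]
ft_force: [-9.3, -6.8, 19.0]
grip_width: 0.278
```

Run:
```python
from h import *
go2(.5103,.3345,.0209,-.1553)
```

```text
t 56.72 p [0.5111 0.3355 0.021 ] x [ 0.984 -0.152  0.09 ] z [ 0.097  0.042 -0.994] F [-9.3 -6.8 19. ] g 0.278
turn 0.002 (j7 -0.91)  then shift cm [-0.07  0.11 -0.  ] = 1 x [-0.07  0.11 -0.  ]
```

Emit:
servo_tool(deltas=[[[-0.07,0.1,0],0,1.5],[[0,0,0],0,1.5],[[0,0,0],0,3.8],[[0,0,0],0,3.8],[[0,0,0],0,3.8],[[0,0,0],0,3.8],[[0.07,-0.03,-0.7],0,3.8],[[0.15,-0.07,-1.5],0,3.8],[[0.3,-0.1,-3],0,3.8],[[0.3,-0.15,-3.5],0,6],[[0.3,-0.15,-4],0,8.5],[[0.3,-0.1,-3.5],0,8.5]])

```text
clock: 57.72
position: [0.5058, 0.3293, 0.1838]
ee_rot: [0.996, -0.075, 0.042, -0.021]
ft_force: [1.1, 1.2, 0.0]
grip_width: 0.851
```

Run:
```python
from h import *
obs()
p,d,C=shot('wrist','w11.png');W=cloud(d,C)
mr(W,C,blob(W,.037,.043,(.511,.335),.03),'bardolly')
mr(W,C,blob(W,.037,.043,(.462,.355),.025),'bigdolly')
mr(W,C,blob(W,.0145,.018,(.511,.330),.045),'bar')
```

```text
t 57.72 p [0.5058 0.3293 0.1838] x [ 0.985 -0.151  0.08 ] z [ 0.086  0.035 -0.996] F [1.1 1.2 0. ] g 0.851
bardolly z 0.0397 [511.7 334.9] [25.4 25.6] 81.53
bigdolly z 0.0398 [462.8 355.4] [24.4 25.3] 80.33
bar z 0.0159 [517.4 364.8] [18.  62.5] 80.71
```

Emit:
servo_tool(deltas=[[[2.0,3.1,0],0,8.5],[[2.0,3.1,0],0,8.5],[[2.0,3.1,0],0,8.5],[[2.0,3.1,0],0,8.5],[[2.0,3.1,0],0,8.5],[[2.0,3.1,0],0,8.5],[[2.0,3.1,0],0,8.5],[[2.0,3.1,0],0,8.5],[[2.0,3.1,0],0,8.5],[[2.0,3.1,0],0,8.5],[[-1.1,3.2,0],0,8.5],[[-1.1,3.2,0],0,8.5]])

```text
clock: 58.77
position: [0.6403, -0.0695, 0.1959]
ee_rot: [0.996, -0.065, 0.053, -0.031]
ft_force: [-0.4, -0.3, -0.4]
grip_width: 0.996
```

Emit:
servo_tool(deltas=[[[-1.1,3.2,0],0,8.5],[[-1.1,3.2,0],0,8.5],[[-1.1,3.2,0],0,8.5],[[-1.1,3.2,0],0,8.5],[[-1.1,3.2,0],0,8.5],[[-1.1,3.2,0],0,8.5],[[-1.1,3.2,0],0,8.5],[[-1.1,3.2,0],0,8.5],[[-1.1,3.2,0],0,8.5],[[0,0,0],-0.09,8.5],[[0,0,0],-0.08,8.5],[[0,0,0],0,8.5]])

```text
clock: 59.77
position: [0.4916, -0.3648, 0.1673]
ee_rot: [0.998, 0.016, 0.057, -0.023]
ft_force: [0.2, 1.2, -0.2]
grip_width: 0.995
```

Run:
```python
from h import *
go2(.442,-.396,.08,.015)
p,d,C=shot('wrist','w12.png');W=cloud(d,C)
mr(W,C,blob(W,.007,.013,(.451,-.414),.06),'small')
mr(W,C,blob(W,.031,.04,(.438,-.397),.05),'smalldolly')
```

```text
t 59.77 p [ 0.4916 -0.3648  0.1673] x [0.993 0.03  0.115] z [ 0.114  0.048 -0.992] F [ 0.2  1.2 -0.2] g 0.995
turn 0.015 (j7 0.76)  then shift cm [-5.98  3.41  7.95] = 3 x [-1.99  1.14  2.65]
small z 0.0117 [ 452.6 -397.3] [64.4 34.6] 0.46
smalldolly z 0.0357 [ 441.1 -397.1] [26.5 25.4] 88.99
```

View pics/w11.png

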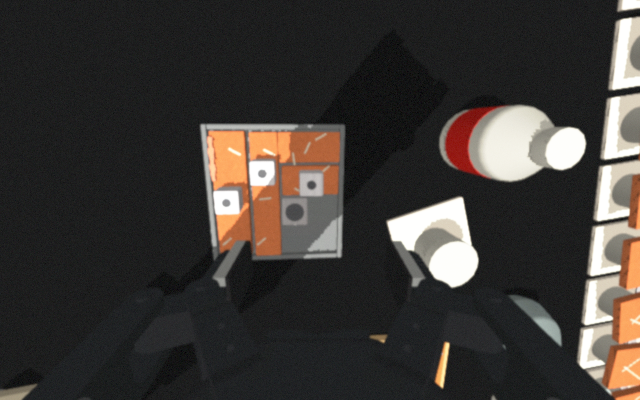

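Emit:
servo_tool(deltas=[[[0,0,0],0.122,8.5],[[0,0,0],0.122,8.5],[[0,0,0],0.122,8.5],[[0,0,0],0.122,8.5],[[0,0,0],0.122,8.5],[[0,0,0],0.122,8.5],[[0,0,0],0.122,8.5],[[0,0,0],0.122,8.5],[[0,0,0],0.122,8.5],[[0,0,0],0.122,8.5],[[0,0,0],0.122,8.5],[[0,0,0],0.122,8.5]])

```text
clock: 60.82
position: [0.4994, -0.354, 0.17]
ee_rot: [0.739, -0.67, 0.026, -0.06]
ft_force: [0.9, -0.4, -0.1]
grip_width: 0.995
```

Emit:
servo_tool(deltas=[[[0,0,0],-0.122,8.5],[[0,0,0],-0.122,8.5],[[0,0,0],-0.122,8.5],[[0,0,0],-0.122,8.5],[[0,0,0],-0.122,8.5],[[0,0,0],-0.122,8.5],[[0,0,0],-0.122,8.5],[[0,0,0],-0.122,8.5],[[0,0,0],-0.122,8.5],[[0,0,0],-0.122,8.5],[[0,0,0],-0.122,8.5],[[0,0,0],-0.122,8.5]])

```text
clock: 61.82
position: [0.508, -0.3411, 0.1724]
ee_rot: [0.998, 0.001, 0.062, -0.03]
ft_force: [0.5, 0.1, 0.4]
grip_width: 0.997
```

Emit:
servo_tool(deltas=[[[0,0,0],0.122,8.5],[[0,0,0],0.122,8.5],[[0,0,0],0.122,8.5],[[0,0,0],0.122,8.5],[[0,0,0],0.122,8.5],[[0,0,0],0.122,8.5],[[0,0,0],0.122,8.5],[[0,0,0],0.122,8.5],[[0,0,0],0.122,8.5],[[0,0,0],0.122,8.5],[[0,0,0],0.122,8.5],[[0,0,0],0.122,8.5]])

```text
clock: 62.82
position: [0.5157, -0.3291, 0.1752]
ee_rot: [0.737, -0.672, 0.025, -0.067]
ft_force: [0.1, 0.5, -0.4]
grip_width: 0.999
```

Run:
```python
from h import *
go2(.4411,-.397,.045,-1.56)
p,d,C=shot('wrist');W=cloud(d,C)
mr(W,C,blob(W,.007,.013,(.451,-.414),.06),'small')
mr(W,C,blob(W,.031,.04,(.438,-.397),.05),'smalldolly')
```

```text
t 62.82 p [ 0.5157 -0.3291  0.1752] x [ 0.095 -0.994 -0.054] z [ 0.128  0.065 -0.99 ] F [ 0.1  0.5 -0.4] g 0.999
turn 0.084 (j7 -0.76)  then shift cm [ 7.4   9.15 11.53] = 4 x [1.85 2.29 2.88]
small z 0.0117 [ 470.3 -397.8] [33.5 34.4] 1.23
smalldolly z 0.0357 [ 442.6 -398.2] [27.  26.1] 1.29
```

Emit:
servo_tool(deltas=[[[0,0,0],-0.122,8.5],[[0,0,0],-0.122,8.5],[[0,0,0],-0.122,8.5],[[0,0,0],-0.122,8.5],[[0,0,0],-0.122,8.5],[[0,0,0],-0.122,8.5],[[0,0,0],-0.122,8.5],[[0,0,0],-0.122,8.5],[[0,0,0],-0.122,8.5],[[0,0,0],-0.122,8.5],[[0,0,0],-0.122,8.5],[[0,0,0],-0.122,8.5]])

```text
clock: 63.87
position: [0.522, -0.3186, 0.1772]
ee_rot: [0.997, 0.006, 0.066, -0.035]
ft_force: [-0.7, -0.4, 1.3]
grip_width: 0.995
```

Emit:
servo_tool(deltas=[[[-1.2,1.1,0.5],-0.02,8.5],[[-1.2,1.1,0.7],0,8.5],[[-1.2,1.1,0.9],0,8.5],[[-1.2,1.1,1],0,8.5],[[-1.2,1.1,1],0,8.5],[[-1.2,1.1,1],0,8.5],[[-1.2,1.1,1],0,8.5],[[-1.2,1.1,1],0,8.5],[[0,0,0],0,8.5]])

```text
clock: 64.62
position: [0.4444, -0.4018, 0.0876]
ee_rot: [0.996, 0.033, 0.07, -0.034]
ft_force: [-1.4, 0.5, 0.2]
grip_width: 0.994
```

Run:
```python
from h import *
go2(.4418,-.3978,.0145,.015)
p,d,C=shot('wrist');W=cloud(d,C)
mr(W,C,blob(W,.007,.013,(.451,-.414),.06),'small')
mr(W,C,blob(W,.031,.04,(.438,-.397),.05),'smalldolly')
```

```text
t 64.62 p [ 0.4444 -0.4018  0.0876] x [0.988 0.06  0.141] z [ 0.137  0.072 -0.988] F [-1.4  0.5  0.2] g 0.994
turn 0.046 (j7 0.97)  then shift cm [-1.28  0.05  7.21] = 3 x [-0.43  0.02  2.4 ]
small z 0.0117 [ 453.1 -416.7] [65.2 72.1] 1.38
smalldolly z 0.0357 [ 441.  -397.6] [25.5 26. ] 1.52
```

Emit:
servo_tool(deltas=[[[-0.25,0,0.9],0.035,8.5],[[-0.25,0,1],0,8.5],[[-0.25,0,1],0,8.5],[[-0.2,0,1],0,8.5],[[-0.2,0,1],0,8.5],[[-0.2,0,1],0,8.5],[[-0.1,0,0.7],0,8.5],[[0,0,0],0,8.5]])

```text
clock: 65.33
position: [0.4473, -0.3916, 0.0193]
ee_rot: [0.997, 0.022, 0.072, -0.035]
ft_force: [-0.3, 0.4, 0.8]
grip_width: 0.994
```

Run:
```python
from h import *
go2(.443,-.3966,.0165,.025)
```

```text
t 65.33 p [ 0.4473 -0.3916  0.0193] x [0.989 0.038 0.146] z [ 0.143  0.073 -0.987] F [-0.3  0.4  0.8] g 0.994
turn 0.013 (j7 0.99)  then shift cm [-0.48  0.5   0.18] = 1 x [-0.48  0.5   0.18]
```

Emit:
servo_tool(deltas=[[[-0.45,0.5,0.1],0.013,8.5],[[-0.05,0.05,0.05],0,8.5],[[0,0,0],0,1.5],[[0,0,0],0,1.5],[[0,0,0],0,1.5],[[0,0,0],0,1.5],[[0,0,0],0,1.5],[[0,0,0],0,1.5],[[0,0,0],0,1.5],[[0,0,0],0,1.5],[[0,0,0],0,1.5]], force=90)

```text
clock: 66.25
position: [0.4429, -0.3991, 0.0186]
ee_rot: [0.997, 0.014, 0.073, -0.035]
ft_force: [0.3, -0.0, -1.2]
grip_width: 0.286
```

Emit:
servo_tool(deltas=[[[0,0,-1.5],0,1.5],[[0.3,-0.2,-3.5],0,1.5],[[0.4,-0.3,-4],0,1.5],[[0.4,-0.3,-4],0,1.5],[[0.46,-3.2,0],0,1.5],[[0.46,-3.2,0],0,1.5],[[0.46,-3.2,0],0,1.5],[[0.46,-3.2,0],0,1.5],[[0.46,-3.2,0],0,1.5],[[0.46,-3.2,0],0,1.5],[[0.46,-3.2,0],0,1.5],[[0.46,-3.2,0],0,1.5]])

```text
clock: 67.25
position: [0.4602, -0.1401, 0.1764]
ee_rot: [0.997, 0.008, 0.072, -0.033]
ft_force: [1.3, 0.1, -0.9]
grip_width: 0.291
```

Emit:
servo_tool(deltas=[[[0.46,-3.2,0],0,1.5],[[0.46,-3.2,0],0,1.5],[[0.46,-3.2,0],0,1.5],[[0.46,-3.2,0],0,1.5],[[0.46,-3.2,0],0,1.5],[[0.46,-3.2,0],0,1.5],[[0.46,-3.2,0],0,1.5],[[0.46,-3.2,0],0,1.5],[[0.46,-3.2,0],0,1.5],[[0.46,-3.2,0],0,1.5],[[0,0,0],0,1.5]])

```text
clock: 68.17
position: [0.4953, 0.2037, 0.2062]
ee_rot: [0.997, 0.012, 0.074, -0.035]
ft_force: [-1.5, -0.5, -0.7]
grip_width: 0.287
```

Emit:
servo_tool(deltas=[[[0,0,0],-0.122,1.5],[[0,0,0],-0.122,1.5],[[0,0,0],-0.122,1.5],[[0,0,0],-0.122,1.5],[[0,0,0],-0.122,1.5],[[0,0,0],-0.122,1.5],[[0,0,0],-0.122,1.5],[[0,0,0],-0.122,1.5],[[0,0,0],-0.122,1.5],[[0,0,0],-0.122,1.5],[[0,0,0],-0.122,1.5],[[0,0,0],-0.122,1.5]])

```text
clock: 69.17
position: [0.4919, 0.2074, 0.2032]
ee_rot: [0.722, 0.687, 0.076, 0.022]
ft_force: [-0.4, -0.5, -0.6]
grip_width: 0.287
```

Emit:
servo_tool(deltas=[[[0,0,0],-0.122,1.5],[[0,0,0],-0.122,1.5],[[0,0,0],-0.122,1.5],[[0,0,0],-0.122,1.5],[[0,0,0],-0.122,1.5],[[0,0,0],-0.122,1.5],[[0,0,0],-0.122,1.5],[[0,0,0],-0.122,1.5],[[0,0,0],-0.122,1.5],[[0,0,0],-0.122,1.5],[[0,0,0],-0.122,1.5],[[0,0,0],-0.122,1.5]])

```text
clock: 70.17
position: [0.4892, 0.2063, 0.2002]
ee_rot: [0.06, 0.995, 0.04, 0.065]
ft_force: [-0.4, 0.4, -1.1]
grip_width: 0.288
```

Run:
```python
from h import *
go2(.5105,.2575,.07,2.986)
o,M=obs();print(M.round(3).tolist(),np.arctan2(M[1,0],M[0,0]))
p,d,C=shot('wrist','w13.png');W=cloud(d,C);t=o['position'];r=np.linalg.norm(W-t,axis=-1)
h=cv2.cvtColor(p,cv2.COLOR_BGR2HSV)
m=(r<.085)&(h[...,0]<16)&(h[...,1]>110);q=W[m];print(len(q))
# plane of coupon's top face
c=q.mean(0);n=np.linalg.svd(q-c,full_matrices=False)[2][2];print('normal',(n*np.sign(n[2])).round(3),'c',c.round(3))
```

```text
t 70.17 p [0.4892 0.2063 0.2002] x [-0.984  0.125 -0.125] z [ 0.135  0.071 -0.988] F [-0.4  0.4 -1.1] g 0.288
turn 0.029 (j7 2.51)  then shift cm [ 0.33  4.22 13.51] = 5 x [0.07 0.84 2.7 ]
t 70.17 p [0.4892 0.2063 0.2002] x [-0.984  0.125 -0.125] z [ 0.135  0.071 -0.988] F [-0.4  0.4 -1.1] g 0.288
[[-0.984, 0.115, 0.135], [0.125, 0.99, 0.071], [-0.125, 0.087, -0.988]] 3.015269488744853
4166
normal [-0.286 -0.101  0.953] c [0.483 0.213 0.194]
```

View pics/w13.png

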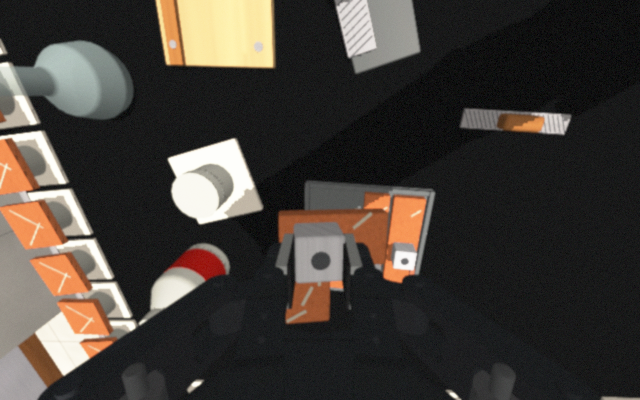

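Emit:
servo_tool(deltas=[[[0,1.2,0.8],0.029,1.5],[[0,1.2,1.4],0,1.5],[[0.1,1.1,1.4],0,1.5],[[0.1,0.9,1.4],0,1.5],[[0,0,1.4],0,1.5],[[0,0,1.4],0,1.5],[[0,0,1.4],0,1.5],[[0,0,1.4],0,1.5],[[0,0,1.4],0,1.5],[[0,0,1.4],0,1.5],[[0,0,0.8],0,1.5],[[0,0,0],0,1.5]])

```text
clock: 71.22
position: [0.5126, 0.2619, 0.0568]
ee_rot: [0.089, 0.993, 0.041, 0.064]
ft_force: [0.3, 0.3, -1.4]
grip_width: 0.286
```

Run:
```python
from h import *
go2(.5124,.2601,.036,2.986)
```

```text
t 71.22 p [0.5126 0.2619 0.0568] x [-0.976  0.182 -0.12 ] z [ 0.134  0.071 -0.988] F [ 0.3  0.3 -1.4] g 0.286
turn -0.029 (j7 2.24)  then shift cm [ 0.24 -0.37  2.04] = 1 x [ 0.24 -0.37  2.04]
```

Emit:
servo_tool(deltas=[[[0.12,-0.18,0.9],-0.029,1.5],[[0.12,-0.18,0.9],0,1.5],[[0,0,0],0,1.5]])

```text
clock: 71.47
position: [0.5129, 0.26, 0.0382]
ee_rot: [0.075, 0.994, 0.041, 0.065]
ft_force: [-0.9, -0.4, -1.2]
grip_width: 0.284
```

Emit:
servo_tool(deltas=[[[0.05,-0.03,0.35],0,1.5],[[0.05,-0.03,0.35],0,1.5],[[0.05,-0.03,0.35],0,1.5],[[0.04,-0.03,0.3],0,1.5],[[0.03,-0.02,0.2],0,1.5]], force=25)

```text
clock: 71.88
position: [0.515, 0.2613, 0.0271]
ee_rot: [0.075, 0.994, 0.042, 0.068]
ft_force: [-18.3, -10.3, 38.3]
grip_width: 0.287
```

Run:
```python
from h import *
go2(.5124,.2601,.0226,2.986)
```

```text
t 71.88 p [0.515  0.2613 0.0271] x [-0.979  0.156 -0.129] z [ 0.142  0.072 -0.987] F [-18.3 -10.3  38.3] g 0.287
turn -0.002 (j7 2.24)  then shift cm [ 0.29 -0.2   0.4 ] = 1 x [ 0.29 -0.2   0.4 ]
```

Emit:
servo_tool(deltas=[[[0.3,-0.2,0],0,1.5],[[0.15,-0.05,0.1],0,1.5],[[0.05,-0.03,0.2],0,1.5],[[0.05,-0.03,0.15],0,1.5],[[0,0,0],0,1.5],[[0,0,0],0,3.8],[[0,0,0],0,3.8],[[0,0,0],0,3.8],[[-0.1,0.05,-0.7],0,3.8],[[-0.2,0.1,-1.5],0,3.8],[[-0.4,0.25,-3],0,6],[[-0.5,0.3,-4],0,8.5]], force=25)

```text
clock: 72.88
position: [0.5072, 0.257, 0.1165]
ee_rot: [0.076, 0.994, 0.039, 0.066]
ft_force: [1.1, -0.0, 0.3]
grip_width: 0.711
```

Emit:
servo_tool(deltas=[[[-0.4,0.3,-4],0,8.5],[[0,-2,-3],0,8.5],[[0,0,0],0,8.5]])

```text
clock: 73.13
position: [0.5005, 0.2367, 0.1962]
ee_rot: [0.074, 0.994, 0.042, 0.07]
ft_force: [1.7, -0.1, 0.5]
grip_width: 0.993
```

Run:
```python
from h import *
obs()
p,d,C=shot('wrist','w14.png');W=cloud(d,C)
mr(W,C,blob(W,.036,.046,(.511,.2575),.035),'smalldolly')
q=W[blob(W,.012,.034,(.49,.3),.11)];print(np.percentile(q[:,2],[5,50,90,98]))
h=cv2.cvtColor(p,cv2.COLOR_BGR2HSV);m=(h[...,0]<16)&(h[...,1]>110)&blob(W,.008,.034,(.508,.255),.06);q=W[m]
A=np.c_[q[:,:2]-[.5105,.2575],np.ones(len(q))];print('plane',np.linalg.lstsq(A,q[:,2],rcond=None)[0].round(4),len(q))
o=cv2.resize(p[:,120:620],None,fx=1.5,fy=1.5)
```

```text
t 73.13 p [0.5005 0.2367 0.1962] x [-0.979  0.153 -0.132] z [ 0.145  0.074 -0.987] F [ 1.7 -0.1  0.5] g 0.993
smalldolly z 0.0441 [510.6 258.1] [27.4 23.2] 82.96
[0.01285864 0.01596821 0.02228259 0.02923248]
plane [0.0913 0.0154 0.0197] 1968
```

View pics/w14.png

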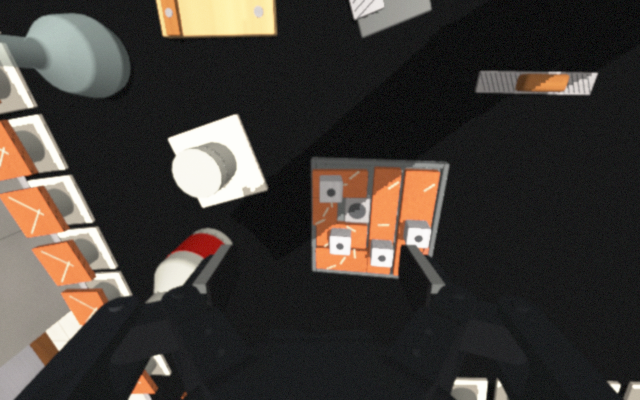

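Emit:
servo_tool(deltas=[[[0.4,0.2,0.8],0,8.5],[[0.4,0.2,1.4],0,8.5],[[0.4,0.2,1.4],0,8.5],[[0.3,0.1,1.4],0,8.5],[[0,0,1.4],0,8.5],[[0,0,1.4],0,8.5],[[0,0,1.4],0,8.5],[[0,0,1.4],0,8.5],[[0,0,1.4],0,8.5],[[0,0,1.4],0,8.5],[[0,0,1.4],0,8.5],[[0,0,1.1],0,8.5]], force=25)

```text
clock: 74.18
position: [0.4953, 0.2656, 0.0109]
ee_rot: [0.069, 0.995, 0.041, 0.059]
ft_force: [0.6, -0.6, 0.0]
grip_width: 0.994
```

Emit:
servo_tool(deltas=[[[0,0,0],0,8.5],[[0,0,0],0,1.5],[[0,0,0],0,1.5],[[0,0,0],0,1.5],[[0,0,0],0,1.5],[[0,0,0],0,1.5],[[0,0,0],0,1.5],[[0,0,0],0,1.5],[[0.15,0,0],0,1.5],[[0.15,0,0],0,1.5],[[0.1,0,0.1],0,1.5],[[0,0,0.15],0,1.5]])

```text
clock: 75.18
position: [0.506, 0.2653, 0.0216]
ee_rot: [0.072, 0.994, 0.04, 0.072]
ft_force: [-3.8, -5.3, 19.4]
grip_width: 0.301
```

Emit:
servo_tool(deltas=[[[0.05,0,0.2],0,1.5],[[0,0,0.15],0,1.5],[[0,0,0],0,1.5],[[0,0,0],0,3.8],[[0,0,0],0,3.8],[[0,0,0],0,3.8],[[0,0,0],0,3.8],[[-0.1,0.07,-0.7],0,3.8],[[-0.2,0.15,-1.5],0,3.8],[[-0.4,0.3,-3],0,6],[[-0.5,0.3,-4],0,8.5],[[-0.4,0.3,-4],0,8.5]])

```text
clock: 76.18
position: [0.4931, 0.2646, 0.1462]
ee_rot: [0.07, 0.995, 0.034, 0.059]
ft_force: [0.9, 0.7, 0.2]
grip_width: 0.852
```

Emit:
servo_tool(deltas=[[[0,-2,-3],0,8.5],[[0,0,0],0,8.5],[[0,0,0],0,8.5]])

```text
clock: 76.43
position: [0.4877, 0.2459, 0.1853]
ee_rot: [0.068, 0.995, 0.037, 0.063]
ft_force: [-0.4, 0.3, -0.5]
grip_width: 0.997
```

Run:
```python
from h import *
obs()
p,d,C=shot('wrist','w15.png');W=cloud(d,C)
mr(W,C,blob(W,.036,.046,(.511,.2575),.035),'smalldolly')
h=cv2.cvtColor(p,cv2.COLOR_BGR2HSV);m=(h[...,0]<16)&(h[...,1]>110)&blob(W,.008,.034,(.508,.255),.06);q=W[m]
A=np.c_[q[:,:2]-[.5105,.2575],np.ones(len(q))];s=np.linalg.lstsq(A,q[:,2],rcond=None)[0];print('plane',s.round(4),len(q))
if len(q)>500 and np.hypot(s[0],s[1])<.035 and abs(s[2]-.016)<.002: print('flat -> hand in',order.hand_in())
```

```text
t 76.43 p [0.4877 0.2459 0.1853] x [-0.983  0.14  -0.121] z [ 0.131  0.065 -0.989] F [-0.4  0.3 -0.5] g 0.997
smalldolly z 0.0397 [505.4 260. ] [26.5 25.4] 81.23
plane [-0.0022  0.0179  0.0152] 1884
the job is handed in; nothing more can be done
flat -> hand in None
```

I carried out all the steps and handed the job in at about 76 s, but the small angle sits about 5 mm from its tray point.

- **Pot and strip:** I moved the pot to the white tile. I laid the strip against the stop, square and about 1 mm off centre, with the fin away from the stop.
- **Filing:** I made three push-only strokes from the front third of the file to its rear third. Pressure ran at about 5–9 N, with one brief peak of about 15 N as the file first touched. I lifted the file about 5 cm clear on each return, and checks after the first two strokes and once the file was back on its mat showed the strip still against the stop.
- **File and tray:** The file lies flat along its mat, within about 2 mm of the centre. All four coupons are in the tray, dollies up.

**Last checks:**
- The strip, bar and big angle were flat and within about 2 mm of their tray points when each was placed.
- The small angle first ended up with one end on the tray wall, so I regripped it, pushed it in and pressed it down. It then read flat at the right height: top face about 15–16 mm above the bench, slope under 0.02.
- That push was done without a look in between and went too far. The small angle's dolly is at (505.4, 260.0) mm against a target of about (510.5, 257.5). It has probably closed its joint with the big angle and may have nudged that coupon a little.
- I did not re-measure the big angle, bar or strip after that push, and my hand-in check tested only that the small angle was flat.
- I handled nothing else, and in the pictures I viewed, the last of them before that final push, the flask, the tub and the bottle had not visibly moved.

The tool drifted to about 8° off vertical late in the run. I worked with it, because the interface has no tilt control.

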